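# Load, shelve and pin a closet supply tray

## Task

Put every small supply that is on the bench (screw jar, paint tin, bulb carton, tape measure; one may be missing today) into the shallow steel tray, then slide the loaded tray along its board all the way home into the cubby. Lock it in by planting the two stop pins from the wooden rack upright in the two blind holes in front of the cubby, one in each, pushed right down; each hole lies somewhere inside its square window in the board, black on black, so feel for it with the foot of the pin. Keep the tray level and leave the other things on the bench where they are.

Things in the scene. Friction and masses are not known exactly. Their poses are not given: they have to be found in the camera images.
- unit: Fixed white board, 210 mm wide (x), 485 mm long (y -280 to +205), top face 30 mm above the bench, with a roofed cubby on its +y end. Origin: on the bench under the middle of the cubby's mouth; +y points into the cubby. Cubby 179 mm wide inside; cheeks start at y = 0, roof at y = 15 mm; roof underside 96 mm, roof top 104 mm above the bench.
- cubby_back (a point): Middle of the cubby's back stop at the board's face: unit x = 0, y = 193, z = 30 mm. Home, the tray's +y end touches it and the tray's origin is at about unit x = 0, y = 98 mm.
- window_left (a point): Centre of the 44 x 44 mm square window in the board at unit x = -55, y = -24 mm, on the black socket plate that shows in it, 28 mm above the bench (2 mm below the board's face). The plate has one round chamfered blind hole, 17 mm across, 20 mm deep (floor 8 mm above the bench). Hole centre: up to 5 mm off the window's centre in unit x, 4 mm in unit y, new at each start.
- window_right (a point): The same at unit x = +55, y = -24 mm, with its own blind hole, off-centre by its own amount.
- tray: Loose open steel tray, outside 170 (x) x 190 (y) x 28 mm high, walls and floor 4 mm thick, 0.3 to 0.55 kg, on the board before the cubby, +y end towards the cubby. Origin: centre of its underside. Wooden tab handle: upright plate 12 mm thick (x) on the middle of the front (-y) wall, y from -95 to -140 mm, 2 to 50 mm above the tray's underside.
- pin_a: Stop pin: round steel shank, 14 mm across, 52 mm long, foot slightly chamfered, with a square dark wooden head 22 x 22 x 24 mm on it (52 to 76 mm above the foot); 60 g. Origin: centre of the foot, z up along the pin, x and y square to the head. Starts upright in the pin rack, head square to the rack, foot 8 mm above the bench; right down in its hole, again 8 mm.
- pin_b: The second stop pin, the same as pin_a; either pin may go in either hole.
- pin_rack: Fixed wooden block 60 (x) x 130 (y) x 30 mm high with two loose blind holes at y = -35 mm (pin_a) and +35 mm (pin_b), 22 mm deep. Origin: centre of its underside.
- jar: Small glass screw jar with steel lid, 42 mm across, 46 mm high. Origin: centre of its underside, z up. May be absent.
- tin: Small steel paint tin, 40 mm across, 42 mm high. Origin: centre of its underside, z up. May be absent.
- carton: Small cardboard bulb carton, 40 x 40 x 44 mm high. Origin: centre of its underside, z up. May be absent.
- tape_measure: Grey tape measure, 44 (x) x 30 (y) x 42 mm high. Origin: centre of its underside, z up. May be absent.
- tape_roll: Bystander: roll of black tape lying flat, 60 mm across, 19 mm high. Origin: centre of its underside.
- torch: Bystander: black torch lying along its x, 130 mm long, 28 mm thick. Origin: under its middle.
- spray_can: Bystander: grey spray can, 60 mm across, 175 mm high. Origin: centre of its underside.
- screwdriver: Bystander: screwdriver lying along its x. Origin: under its middle.
- brush: Bystander: brush lying along its x. Origin: under its middle.

How it is judged:
By the outcome, as a careful person would: the job done as asked, in the order asked, and still so for the second after the job is handed in, with the robot touching nothing.
Of jar, tin, carton, tape_measure only 3 to 4 are there at a start; the rules pass over those that are not, and their reading is None.
At some moment in a run one of jar, tin, carton, tape_measure may be knocked a few centimetres aside while the robot is not near it.
It also fails if it takes over 210 s, if anything falls off the work surface, if the arm or the gripper's body presses on something with over 40 N, if the wrist force passes 120 N, or if a joint passes its speed limit or range.

## Robot

A 7-joint arm with a two-finger parallel gripper is mounted at the origin on the work surface. World frame = base frame: x ahead of the robot, y to its left, z up, the work surface at z = 0. Lengths are in mm, angles in rad, forces in N, time in s.
With the tool pointing down it reaches from about 400 to 875 mm from the base axis. Payload 4.4 kg.
Tool frame: the origin (TCP) lies at the very end of the fingers, on their centre line; the grasp point (between the pads) lies 19 mm behind it; z points along the fingers, y is the direction in which the jaws open and shut (so a half turn about z gives the same grasp; the last joint's range is limited). The gripper opens to 85 mm and grips with 20 to 120 N. Pads are 22 mm wide; open, the fingers measure 114 mm over their backs; the gripper's body (76 mm by 85 mm) begins 54 mm behind the grasp point. The pads swing forward as they close: fully open they stand 13 mm farther back than shut.
Start: joints at [1.072, 0.628, 0.038, 1.517, -0.027, 0.996, -0.02], TCP at [272.647, -590.069, 231.313] pointing down, gripper open.
Joint ranges: [-3.06, 3.06], [-0.37, 2.12], [-1.25, 1.32], [0.18, 2.47], [-1.1, 4.24], [0.23, 1.98], [-2.94, 2.94]. Speed limits (rad/s): [2.57, 2.57, 3.14, 3.14, 3.14, 3.14, 3.14].

## Interface

Orientations are given as [roll, pitch, yaw] about the fixed x, y, z axes, in that order (R = Rz(yaw) Ry(pitch) Rx(roll)).
In Python, from cell import ctrl gives the robot as it stands.
- The arm moves only by the shell command python3 -m crank 'ROWS' [OPENING]. ROWS is JSON, a list that holds one entry, the list of rows, each a list of 6 numbers: the shift along the tool's x, y, z in units of 30 mm (1.0 is 30 mm), then the turn, a rotation vector about the tool's x, y, z in units of 6 degrees (1.0 is 6 degrees). In form: [[[tx, ty, tz, rx, ry, rz], ...]]. A call has 1 to 12 rows; each row shifts and turns the pose as measured when the row begins, along the tool's axes as they then stand; what a row does not reach is not made up. A row lasts 1/12 s, in which the tool goes at most 41.7 mm and 7.16 degrees, less where a joint would pass 70% of its speed; a pose out of reach is approached as far as the arm can. A call is refused whole if a number of a shift passes 1 or a number of a turn 1, either way. A call with a gripper value outside its range is refused whole. OPENING is the gripper command: -1 is fully open, 1 is shut, values between are in proportion, set as the call begins (- or left out, the last holds). The fingers move at their own pace and stop on an object; the grip force is fixed at half the most. Time passes only in rows, so rows that do not move let the fingers close. It gives the time, the measured TCP pose, the force and the opening at its end, in the units of the state.
- ctrl.read_state(): the state, without advancing time (a new reading comes with each control period).
- ctrl.get_image(name): name is "scene" or "top" or "wrist"; returns a dict with "color" (480x640x3 uint8, red, green, blue), "depth" (480x640 float32, mm along the optical axis (not along the pixel's ray), 0 where there is no reading), "camera_matrix" (3x3 intrinsics, pixels), "k1" (the pictures are not rectified: a ray, as slopes to the right and down, at radius r is drawn at 1 + k1 r^2 times it, then the intrinsics apply), "R" (3x3) and "t" (3): a world point X has camera coordinates R X + t. Camera axes: x right, y down, z forward; pixel columns grow to the right and rows downward; lengths in mm; the calibration is good to about 2 mm. A picture is of the moment at which its call begins.
- ctrl.finish_job(): hands the job in, once; it reports no verdict.
Trained networks look in a picture, given as the dict that the camera call returned (one of the last four; its "shot" number tells which), for a name from the list of things; names that differ only in an ending like _2 or _b are one class to them, and where a whole thing is asked for, a point or a joint stands for the part that bears it (a point fixed in the world has none). Each returns a list of dicts, best first, with "conf" (0 to 1); they miss things now and then, are a little off and sometimes report something else, mostly with a low value. They report only what shows in the picture. A call takes as long as a camera call.
- ctrl.search_frame(query, picture): "extent" ([centre column, centre row, width, height] in pixels, round what is visible of it).
The state is a dict: "clock": time; "qpos": joint angles; "qd": joint speeds; "tau": joint torques, N m; "eef_pos": TCP position; "tool_rot": TCP orientation; "force": force on the tool from outside, world axes, zero at the start; "torque": the same for the moment, N m; "width": finger opening in mm.
Only numpy, scipy, OpenCV 4.12 (cv2) and the standard library are available. Lean on these libraries where they do the work, as an engineer would, in place of code of your own. Each camera call takes 0.05 s, during which the arm holds its last target. There are 200 camera calls.

## Working session

There is one attempt and no reset: what is moved stays moved. The work goes in short steps, Python scripts to look and compute and a shell command to move; the robot and the scene stay as the last step left them, time stands still between calls to the robot, and variables do not carry over. Pictures are saved under pics/ and viewed, about 12 in all and at most 16, crops included, and the job is handed in when it is done.

```bash
ls; mkdir -p pics
cat > h.py <<'E'
import numpy as np,cv2
from scipy.spatial.transform import Rotation as Ro
from cell import ctrl
NAMES=["jar","tin","carton","tape_measure","tray","pin_a","pin_rack","unit","tape_roll","torch","spray_can","screwdriver","brush"]
def ray(p,px):
    K=p["camera_matrix"];k=p["k1"]
    d=np.array([(px[0]-K[0,2])/K[0,0],(px[1]-K[1,2])/K[1,1]]);s=d.copy()
    for _ in range(10): s=d/(1+k*(s@s))
    return np.array([s[0],s[1],1.])
def world(p,px,depth): return p["R"].T@(ray(p,px)*depth-p["t"])
def atz(p,px,z):
    r=p["R"].T@ray(p,px); c=-p["R"].T@p["t"]; return c+r*(z-c[2])/r[2]
def proj(p,X):
    c=p["R"]@np.asarray(X,float)+p["t"]; s=c[:2]/c[2]; s=s*(1+p["k1"]*(s@s)); K=p["camera_matrix"]
    return np.array([K[0,0]*s[0]+K[0,2],K[1,1]*s[1]+K[1,2]])
def save(p,n): cv2.imwrite("pics/"+n+".png",p["color"][:,:,::-1])
def cloud(p):
    K=p["camera_matrix"];v,u=np.mgrid[0:480,0:640]
    x=(u-K[0,2])/K[0,0];y=(v-K[1,2])/K[1,1];sx,sy=x.copy(),y.copy()
    for _ in range(10):
        f=1+p["k1"]*(sx**2+sy**2);sx,sy=x/f,y/f
    D=p["depth"];P=np.stack([sx*D,sy*D,D],-1)-p["t"]
    W=P@p["R"]; W[D==0]=np.nan; return W
def delta(target,yaw=None):
    """remaining shift in tool units (30mm) and turn"""
    s=ctrl.read_state();R=Ro.from_euler('xyz',s["tool_rot"]).as_matrix()
    d=R.T@(np.asarray(target,float)-s["eef_pos"])/30
    out=[d.round(2)]
    if yaw is not None:
        best=None
        for k in(0,np.pi):
            T=Ro.from_euler('xyz',[np.pi,0,yaw+k]).as_matrix()
            w=Ro.from_matrix(R.T@T).as_rotvec()*180/np.pi/6
            if best is None or np.linalg.norm(w)<np.linalg.norm(best): best=w
        out.append(best.round(2))
    return out
E
python3 - <<'E'
from h import *
s=ctrl.read_state();print(s)
for n in("top","scene"):
    p=ctrl.get_image(n);save(p,n+"0");print(n,p["camera_matrix"].tolist(),p["k1"],(-p["R"].T@p["t"]).round())
    W=cloud(p)
    np.save(n+"0.npy",W)
    for q in NAMES:
        for r in ctrl.search_frame(q,p)[:3]:
            c=r["extent"];u,v=int(c[0]),int(c[1])
            print(q,round(r["conf"],2),np.round(c),W[min(v,479),min(u,639)].round())
E
```

```text
pics
{'clock': 0.0, 'qpos': array([ 1.07216724,  0.62935715,  0.03843828,  1.51837709, -0.02699262,
        0.99627535, -0.01998654]), 'qd': array([-7.38378513e-04, -2.34668255e-04,  3.25385925e-04,  1.01514871e-03,
        7.07029759e-04, -3.62437429e-04, -9.04023484e-05]), 'tau': array([-1.09138044e-03, -5.63395715e+01,  1.22622952e+00, -1.93442935e+01,
        1.10937614e-02,  1.05314990e-02,  1.90301773e-05]), 'eef_pos': array([ 272.40098095, -589.48066326,  230.378967  ]), 'tool_rot': array([-3.13969390e+00,  2.97361684e-05,  4.32849360e-01]), 'force': array([0.25967553, 0.61562881, 0.94050492]), 'torque': array([-0.0609056 ,  0.00419085,  0.00253595]), 'width': 85.52014611537419}
top [[522.1949469138026, 0.0, 324.03923986811697], [0.0, 522.1949469138026, 244.6012384582574], [0.0, 0.0, 1.0]] -0.062358596988749855 [ 424.   25. 1599.]
jar 0.7 [436. 196.  24.  24.] [ 694. -330.   -7.]
tin 0.47 [187. 240.  21.  12.] [540. 424.  44.]
carton 0.75 [244. 288.  11.  15.] [400. 244.  87.]
carton 0.67 [442. 268.  18.  17.] [ 469. -339.   46.]
tape_measure 0.62 [472. 270.  11.  19.] [ 461. 
[... 1042 characters left out ...]
5. -342.   45.]
tape_measure 0.62 [116. 225.  16.  31.] [ 475. -430.   43.]
tray 0.56 [249. 253. 111.  72.] [ 567. -123.   27.]
pin_a 0.67 [433. 174.   6.  22.] [409. 321.  67.]
pin_a 0.62 [407. 173.  13.  19.] [411. 255.  81.]
pin_rack 0.66 [414. 187.  60.  32.] [416. 278.  32.]
unit 0.93 [304. 256. 235. 110.] [586.   1.  29.]
unit 0.38 [249. 253. 108.  74.] [ 568. -125.   33.]
tape_roll 0.56 [161. 313.  27.  30.] [ 686. -325.    2.]
torch 0.88 [424. 144.  45.  34.] [279. 330.  21.]
torch 0.46 [305. 257. 232. 106.] [585.   3.  28.]
spray_can 0.74 [493. 152.  34.  63.] [382. 466. 106.]
screwdriver 0.77 [177. 181.  53.  61.] [ 343. -301.   15.]
brush 0.6 [344. 344.  94.  22.] [793.  70.  19.]
```

Run:
```python
import cv2
for n,(a,b,c,d) in {"top0":(150,130,500,350),"scene0":(90,120,530,370)}.items():
    i=cv2.imread(f"pics/{n}.png")[b:d,a:c]; cv2.imwrite(f"pics/{n}c.png",cv2.resize(i,(800,int(800*(d-b)/(c-a))),interpolation=cv2.INTER_CUBIC))
```

```text
(no output)
```

View pics/top0c.png

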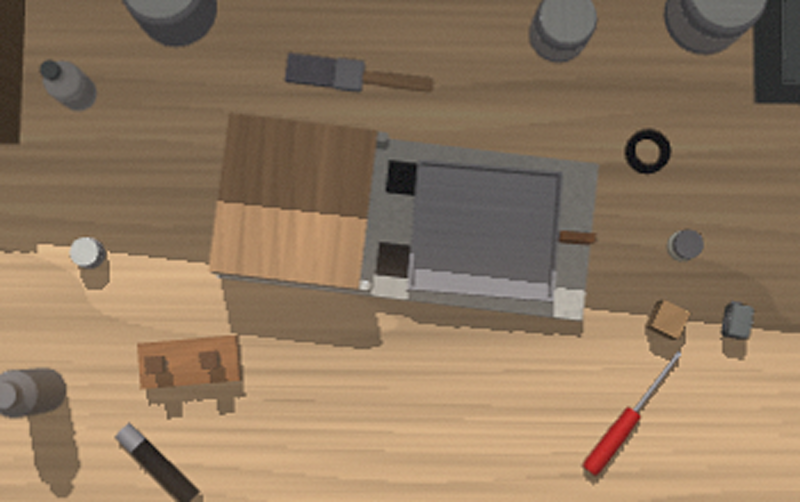

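View pics/scene0c.png

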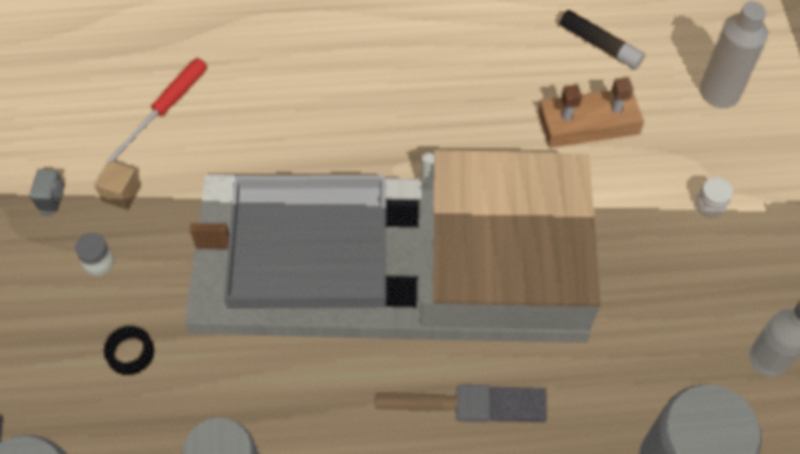

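Both pictures show all four supplies: jar, carton and tape measure at the right (top crop (686,243), (668,320), (737,320)) and the tin at far left (88,252). The tray sits in front of the two black windows. Next I'll fit the unit, tray and objects.

```bash
cat > fit.py <<'E'
from h import *
from scipy.optimize import least_squares
pt=ctrl.get_image("top");ps=ctrl.get_image("scene")
T=lambda u,v:(150+u/2.2857,130+v/2.2857); S=lambda u,v:(90+u/1.818,120+v/1.818)
# model pts (unit frame) ; hx = roof half width unknown
ob=[(pt,T(378,130),('r',1,15)),(pt,T(232,113),('r',1,205)),(pt,T(209,270),('r',-1,205)),(pt,T(360,290),('r',-1,15)),
 (pt,T(597,163),(105,-280,30)),(pt,T(583,320),(-105,-280,30)),(pt,T(401,178),(55,-24,28)),(pt,T(393,259),(-55,-24,28)),
 (ps,S(205,174),(-105,-280,30)),(ps,S(188,328),(105,-280,30)),(ps,S(402,213),(-55,-24,28)),(ps,S(402,291),(55,-24,28)),
 (ps,S(433,150),('r',-1,15)),(ps,S(590,152),('r',-1,205)),(ps,S(600,303),('r',1,205)),(ps,S(420,300),('r',1,15))]
def f(q):
    R=Ro.from_euler('z',q[2]).as_matrix();e=[]
    for p,px,m in ob:
        m=np.array((m[1]*q[3]*100,m[2],104) if m[0]=='r' else m,float)
        e.append(proj(p,R@m+[q[0],q[1],0])-px)
    return np.ravel(e)
r=least_squares(f,[590,0,0,1],loss='soft_l1',x_scale=[100,100,.1,.1]);print(r.x,r.fun.reshape(-1,2).round(1).tolist())
for n,c in dict(jar=(574,-360),carton=(472,-341),tape=(468,-430),tin=(548,421),pinA=(405,252),pinB=(396,318)).items():
  for p in(pt,ps):
    W=cloud(p);m=(np.hypot(W[...,0]-c[0],W[...,1]-c[1])<42)&(W[...,2]>(60 if 'pin' in n else 30))&(W[...,2]<100)
    P=W[m]; 
    if len(P)<4: print(n,len(P));continue
    z=np.median(P[:,2]); 
    # top face by colour-free: bounding in pixels back-projected on the top plane
    rc=cv2.minAreaRect(P[:,:2].astype(np.float32));print(n,len(P),'mean',P.mean(0).round(1),'rect',np.round(rc[0],1),np.round(rc[1],1),round(rc[2],1))
E
python3 fit.py
```

```text
[ 5.93380163e+02  3.80888663e+01 -1.01877742e-01  1.01421987e+00] [[-0.4, -0.6], [-1.6, -0.6], [-0.4, 0.2], [-0.7, -1.0], [0.6, -0.5], [-0.4, -0.5], [0.8, -0.5], [0.1, -0.0], [-0.3, 0.0], [-2.4, -2.7], [-0.4, -0.4], [-1.6, -0.1], [0.5, -0.5], [-0.8, 0.1], [0.2, -0.4], [6.8, -0.3]]
jar 135 mean [ 560.8 -365.6   45.8] rect [ 560.5 -366.7] [34.4 37.2] 7.0
jar 245 mean [ 565.9 -367.1   43.9] rect [ 563.8 -368.5] [39.3 37.1] 45.6
carton 191 mean [ 460.9 -342.3   43.5] rect [ 460.7 -343.2] [41.5 39.9] 65.3
carton 306 mean [ 466.1 -343.3   42.3] rect [ 463.8 -345.4] [44.6 42.4] 69.0
tape 159 mean [ 460.2 -435.9   40.9] rect [ 459.8 -437.6] [33.9 44.5] 84.7
tape 224 mean [ 466.3 -436.6   40. ] rect [ 465.  -438.7] [32.4 46.8] 78.6
tin 139 mean [540.  425.7  40.8] rect [540.7 427.1] [38.8 37.5] 60.5
tin 222 mean [543.2 423.7  40.3] rect [541.8 425.3] [40.1 38.1] 3.2
pinA 64 mean [401.  251.4  82.7] rect [401.  251.6] [20.6 20.9] 2.7
pinA 117 mean [407.4 250.5  78.3] rect [404.6 250.9] [23.5 25.5] 88.9
pinB 65 mean [394.1 321.4  82.3] rect [394.  322.8] [20.3 24.5] 1.1
pinB 131 mean [400.5 320.3  77.4] rect [397.4 321.8] [24.9 24.6] 1.7
```

```bash
python3 -m crank '[[[0,0,0,0,0,0.85],[0,0,0,0,0,0.85],[0,0,0,0,0,0.85],[0,0,0,0,0,0.85],[0,0,0,0,0,0.85],[0,0,0,0,0,0.85],[0,0,0,0,0,0]]]'
python3 -c "
from h import *
print(delta([500,-385,235],-0.102))"
```

```text
clock: 2.08
eef_pos: [272.7, -590.1, 231.4]
tool_rot: [-3.141, -0.001, -0.127]
force: [-0.2, 0.0, -0.4]
width: 85.2
[array([ 6.65, -7.74, -0.11]), array([-0.  , -0.01, -0.24])]
```

```bash
python3 -m crank '[[[0.8,-0.95,0,0,0,-0.1],[0.8,-0.95,0,0,0,-0.1],[0.8,-0.95,0,0,0,0],[0.8,-0.95,0,0,0,0],[0.8,-0.95,0,0,0,0],[0.8,-0.95,0,0,0,0],[0.8,-0.95,0,0,0,0],[0.8,-0.95,0,0,0,0],[0.1,-0.1,0,0,0,0],[0,0,0,0,0,0]]]'
cat > wl.py <<'E'
from h import *
import sys
p=ctrl.get_image("wrist");save(p,sys.argv[1]);W=cloud(p)
print('cam',(-p["R"].T@p["t"]).round(1),ctrl.read_state()["eef_pos"].round(1))
for q in sys.argv[2:]:
    for r in ctrl.search_frame(q,p)[:2]:
        c=r["extent"];a,b=int(max(0,c[0]-c[2]/2-4)),int(c[0]+c[2]/2+4);t,d=int(max(0,c[1]-c[3]/2-4)),int(c[1]+c[3]/2+4)
        P=W[t:d,a:b].reshape(-1,3);zt=np.nanpercentile(P[:,2],90);P=P[P[:,2]>zt-5]
        rc=cv2.minAreaRect(P[:,:2].astype(np.float32))
        print(q,round(r["conf"],2),np.round(c),'z',zt.round(1),'c',P.mean(0)[:2].round(1),np.round(rc[0],1),np.round(rc[1],1),round(rc[2],1),'go',delta([*rc[0],100])[0])
E
python3 wl.py w1 jar carton tape_measure
```

```text
clock: 2.92
eef_pos: [497.6, -374.0, 229.4]
tool_rot: [3.138, -0.0, -0.084]
force: [-1.1, -0.6, -0.6]
width: 85.4
cam [ 576.5 -380.   371.8] [ 498.1 -373.3  229.4]
jar 0.8 [305. 137.  54.  54.] z 46.4 c [ 561.6 -367.7] [ 561.4 -367.7] [37.4 37.1] 34.9 go [ 2.13 -0.45  4.31]
carton 0.57 [288. 253.  61.  69.] z 44.2 c [ 462.8 -344.6] [ 461.9 -344.4] [40.  40.1] 65.2 go [-1.2  -0.99  4.31]
tape_measure 0.82 [397. 240.  40.  64.] z 42.0 c [ 462.3 -437.1] [ 460.9 -437.7] [31.1 44. ] 81.1 go [-0.92  2.08  4.33]
```

View pics/w1.png

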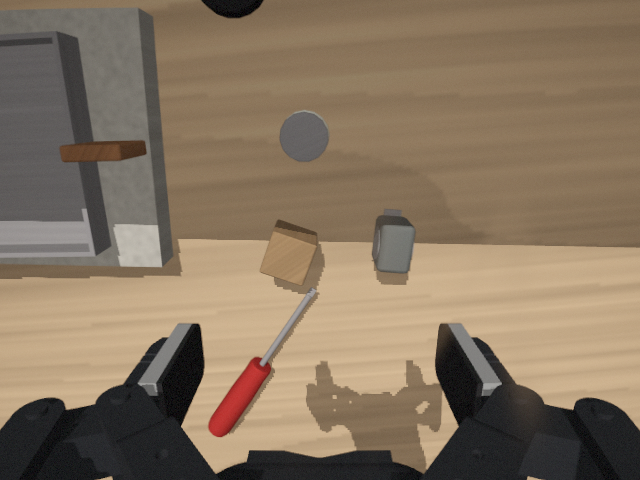

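The wrist view shows the jar at (305,137), the carton at (288,253) and the tape measure at (397,240). They're upright and agree with the top view. I'll take the carton first.

```bash
python3 -m crank '[[[-0.6,-0.5,0,0,0,0],[-0.6,-0.49,0,0,0,0],[0,0,0,0,0,0.85],[0,0,0,0,0,0.85],[0,0,0,0,0,0.85],[0,0,0.9,0,0,0.75],[0,0,0.9,0,0,0],[0,0,0.9,0,0,0],[0,0,0.9,0,0,0],[0,0,0,0,0,0]]]'
python3 -c "
from h import *
print(delta([462,-344.5,12],-0.433))"
```

```text
clock: 3.95
eef_pos: [444.2, -366.3, 122.5]
tool_rot: [3.124, -0.009, -0.487]
force: [-0.6, 1.5, -0.7]
width: 85.4
[array([ 0.15, -0.98,  3.67]), array([ 0.17, -0.08, -0.51])]
```

```bash
python3 -m crank '[[[0.15,-0.5,0,0.1,-0.05,-0.3],[0,-0.45,0,0.07,-0.03,-0.2],[0,0,0,0,0,0],[0,0,0,0,0,0]]]'
python3 -c "
from h import *
print(delta([462,-344.5,12],-0.433))"
```

```text
clock: 4.28
eef_pos: [461.2, -345.3, 125.4]
tool_rot: [-3.141, -0.002, -0.435]
force: [-1.3, -0.5, 0.8]
width: 85.7
[array([ 0.01, -0.04,  3.78]), array([-0.  , -0.02, -0.02])]
```

```bash
python3 -m crank '[[[0,0,0.9,0,0,0],[0,0,0.9,0,0,0],[0,0,0.9,0,0,0],[0,0,0.8,0,0,0],[0,0,0.28,0,0,0],[0,0,0,0,0,0]]]'
python3 -m crank '[[[0,0,0,0,0,0],[0,0,0,0,0,0],[0,0,0,0,0,0],[0,0,0,0,0,0],[0,0,0,0,0,0],[0,0,0,0,0,0]]]' 1
python3 -m crank '[[[0,0,-0.5,0,0,0],[0,0,-0.9,0,0,0],[0,0,-0.9,0,0,0],[0,0,-0.9,0,0,0],[0,0,-0.9,0,0,0],[0,0,-0.5,0,0,0],[0,0,0,0,0,-0.8],[0,0,0,0,0,-0.8],[0,0,0,0,0,-0.8],[0,0,0,0,0,-0.8],[0,0,0,0,0,0]]]'
python3 -c "
from h import *
p=ctrl.get_image('top');W=cloud(p)
# tray: fit walls top: cloud pts z 50..64 in board area
u0=np.array([593.4,38.1]);a=-0.102;R=np.array([[np.cos(a),-np.sin(a)],[np.sin(a),np.cos(a)]])
P=W.reshape(-1,3);L=(P[:,:2]-u0)@R
m=(abs(L[:,0])<104)&(L[:,1]<-48)&(L[:,1]>-275)
for lo,hi in((50,64),(64,90)):
  q=L[m&(P[:,2]>lo)&(P[:,2]<hi)];print(len(q),q.min(0).round(),q.max(0).round(),np.round(cv2.minAreaRect(q.astype(np.float32)),1) if 0 else cv2.minAreaRect(q.astype(np.float32)))
print(ctrl.read_state()['eef_pos'])
"
```

```text
clock: 4.78
eef_pos: [471.4, -350.0, 18.8]
tool_rot: [3.138, -0.024, -0.43]
force: [0.1, 0.2, 0.3]
width: 85.6
clock: 5.28
eef_pos: [475.2, -352.7, 26.1]
tool_rot: [3.136, -0.035, -0.429]
force: [-0.6, 0.9, -1.1]
width: 38.6
clock: 6.2
eef_pos: [470.6, -349.8, 174.4]
tool_rot: [3.123, -0.033, -0.079]
force: [-0.3, -0.0, -0.6]
width: 38.3
308 [ -92. -267.] [ 83. -48.] ((-4.240264892578125, -156.04246520996094), (171.15267944335938, 220.69793701171875), 1.766426682472229)
74 [ -89. -274.] [ 77. -57.] ((26.0931339263916, -170.12826538085938), (176.94485473632812, 169.89308166503906), 23.892492294311523)
[ 470.51792896 -349.80538938  174.3567693 ]
```

```bash
python3 -m crank '[[[0.2,-0.8,0,0,0,0],[0.2,-0.9,0,0,0,0],[0.2,-0.9,0,0,0,0],[0.2,-0.9,0,0,0,0],[0.2,-0.9,0,0,0,0],[0.2,-0.6,0,0,0,0],[0,-0.3,0,0,0,0],[0,0,0,0.1,-0.15,0],[0,0,0,0.1,-0.1,0],[0,0,0,0,0,0]]]'
python3 wl.py w2 tray carton
```

```text
clock: 7.08
eef_pos: [520.2, -190.5, 171.6]
tool_rot: [-3.14, -0.004, -0.112]
force: [1.2, -0.7, 0.1]
width: 38.9
cam [ 598.2 -199.4  314.3] [ 520.  -190.8  171.6]
tray 0.8 [198. 160. 395. 286.] z 54.3 c [ 576.1 -111.6] [575.1 -96. ] [284.5 173.6] 87.2 go [ 1.47 -3.35  2.39]
carton 0.76 [319. 361. 110. 142.] z 192.3 c [ 509.2 -188.6] [ 508.8 -188.5] [40.5 45.3] 83.1 go [-0.38 -0.04  2.38]
```

View pics/w2.png

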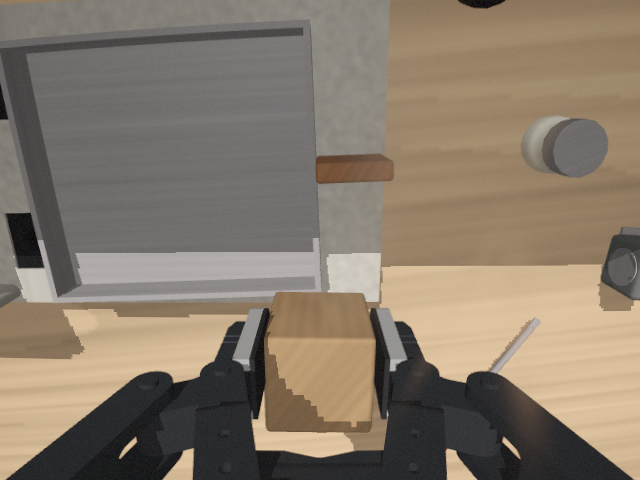

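The carton is held, about 11 mm off centre. The tray rim corners are at about (0,47), (309,22), (321,291) and (57,303).

Run:
```python
from h import *
p=ctrl.get_image("wrist")
C=np.array([atz(p,c,58)[:2] for c in((0,47),(309,22),(321,291),(57,303))])
for c in C: print(c.round(1))
print([np.linalg.norm(C[i]-C[i-1]).round(1) for i in range(4)])
c=C.mean(0);y=(C[0]+C[3]-C[1]-C[2]);a=np.arctan2(-y[0],y[1]);print('tray',c.round(1),a.round(3))
R=np.array([[np.cos(a),-np.sin(a)],[np.sin(a),np.cos(a)]])
for s in((-40,-40),(40,-40),(40,40),(-40,40)): print(s,(c+R@s).round(1))
t=c+R@(-40,-40); print(delta([t[0]+11,t[1]-2,60],a))
```

```text
[661.9 -15.1]
[ 650.4 -199.5]
[ 484.7 -187.8]
[495.7  -0.7]
[np.float64(166.9), np.float64(184.7), np.float64(166.1), np.float64(187.4)]
tray [ 573.2 -100.8] -0.061
(-40, -40) [ 530.8 -138.3]
(40, -40) [ 610.7 -143.1]
(40, 40) [615.5 -63.3]
(-40, 40) [535.7 -58.4]
[array([ 0.53, -1.76,  3.72]), array([-0.01, -0.04, -0.49])]
```

```bash
python3 -m crank '[[[0.25,-0.6,0,0,0,-0.4],[0.25,-0.6,0,0,0,0],[0,-0.5,0,0,0,0],[0,0,0.3,0,0,0],[0,0,0.5,0,0,0],[0,0,0.5,0,0,0],[0,0,0.5,0,0,0],[0,0,0.4,0,0,0],[0,0,0.3,0,0,0],[0,0,0,0,0,0],[0,0,0,0,0,0]]]'
python3 -c "
from h import *
print(delta([541.8,-140.3,59],-0.061))"
```

```text
clock: 8.2
eef_pos: [536.3, -152.3, 91.8]
tool_rot: [3.135, -0.006, -0.085]
force: [-0.1, -0.0, 0.6]
width: 38.8
[array([ 0.14, -0.42,  1.09]), array([ 0.06, -0.05, -0.23])]
```

```bash
python3 -m crank '[[[0.14,-0.42,0,0.06,-0.05,-0.2],[0,0,0,0,0,0],[0,0,0,0,0,0],[0,0,0.4,0,0,0],[0,0,0.4,0,0,0],[0,0,0.1,0,0,0],[0,0,0,0,0,0],[0,0,0,0,0,0]]]'
python3 -c "
from h import *
print(delta([541.8,-140.3,59],-0.061),ctrl.read_state()['force'])"
```

```text
clock: 8.87
eef_pos: [544.8, -139.7, 65.4]
tool_rot: [3.141, -0.007, -0.062]
force: [0.3, 0.1, -1.2]
width: 38.5
[array([-0.1 ,  0.03,  0.21]), array([ 0.01, -0.06, -0.01])] [ 0.3060824   0.05961023 -1.19962326]
```

```bash
python3 -m crank '[[[-0.1,0,0.2,0,0,0],[0,0,0.03,0,0,0],[0,0,0,0,0,0]]]'
python3 -m crank '[[[0,0,0,0,0,0],[0,0,0,0,0,0],[0,0,0,0,0,0],[0,0,-0.3,0,0,0],[0,0,-0.6,0,0,0],[0,0,-0.9,0,0,0],[0,0,-0.9,0,0,0],[0,0,-0.9,0,0,0],[-0.3,0.8,-0.5,0,0,0.2],[-0.3,0.9,0,0,0,0],[-0.3,0.9,0,0,0,0],[-0.3,0.9,0,0,0,0]]]' -0.4
python3 -m crank '[[[-0.3,0.9,0,0,0,0.2],[-0.3,0.9,0,0,0,0.2],[-0.2,0.9,0,0,0,0],[-0.2,0.9,0,0,0,0],[0,0.9,0,0,0,0],[0,0.4,0,0,0,0],[0,0,0,0,0,0],[0,0,0,0,0,0]]]' -1
python3 wl.py w3 tape_measure jar
python3 -c "
from h import *
print(delta([461,-437.7,12],-0.157))
p=ctrl.get_image('top');save(p,'t3')"
```

```text
clock: 9.12
eef_pos: [541.9, -139.7, 58.4]
tool_rot: [3.141, -0.008, -0.062]
force: [0.6, -0.1, -1.2]
width: 38.7
clock: 10.12
eef_pos: [501.6, -236.9, 194.4]
tool_rot: [-3.14, -0.017, -0.068]
force: [-0.3, -0.1, -0.8]
width: 59.7
clock: 10.78
eef_pos: [450.6, -394.0, 202.2]
tool_rot: [3.137, -0.024, -0.122]
force: [0.0, 0.4, -0.5]
width: 85.5
cam [ 525.7 -402.4  346.5] [ 450.8 -393.6  202.2]
tape_measure 0.68 [373. 200.  46.  71.] z 42.1 c [ 462.1 -437.3] [ 461.  -437.6] [31.1 43.9] 80.5 go [0.42 1.43 3.42]
jar 0.65 [265.  81.  63.  65.] z 46.3 c [ 561.3 -367.8] [ 561.  -367.7] [37.4 37.3] 24.3 go [ 3.45 -1.25  3.48]
[array([0.35, 1.45, 6.34]), array([ 0.03, -0.23,  0.36])]
```

View pics/w3.png

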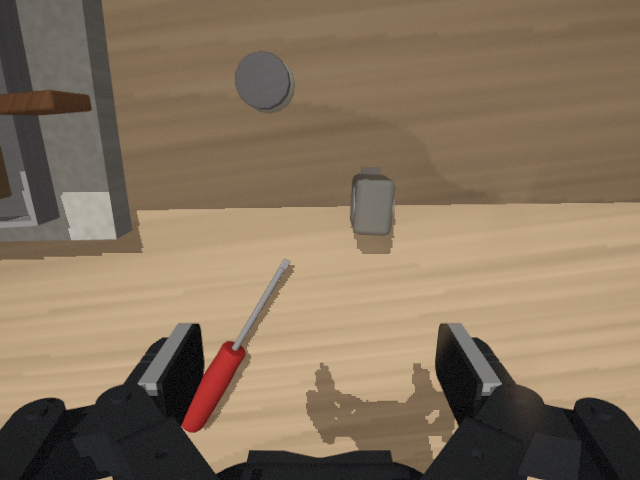

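The tape measure at (373,203) and the jar at (265,81) haven't moved.

```bash
python3 -m crank '[[[0.35,0.75,0,0,-0.12,0.18],[0,0.7,0,0,-0.1,0.18],[0,0,0,0,0,0],[0,0,0.5,0,0,0],[0,0,0.8,0,0,0],[0,0,0.8,0,0,0],[0,0,0.8,0,0,0],[0,0,0.8,0,0,0],[0,0,0.3,0,0,0],[0,0,0,0,0,0],[0,0,0,0,0,0]]]'
python3 -c "
from h import *
print(delta([461,-437.7,12],-0.157))"
```

```text
clock: 11.9
eef_pos: [467.6, -418.2, 79.1]
tool_rot: [-3.134, -0.003, -0.133]
force: [-0.1, 1.2, 0.4]
width: 85.3
[array([-0.14,  0.69,  2.23]), array([-0.07, -0.03,  0.23])]
```

```bash
python3 -m crank '[[[-0.14,0.7,0,-0.07,-0.03,0.23],[0,0.15,0,0,0,0],[0,0,0,0,0,0],[0,0,0,0,0,0],[0,0,0.5,0,0,0],[0,0,0.5,0,0,0],[0,0,0.4,0,0,0],[0,0,0.2,0,0,0],[0,0,0,0,0,0]]]'
python3 -c "
from h import *
print(delta([461,-437.7,12],-0.157))"
```

```text
clock: 12.65
eef_pos: [466.3, -445.8, 38.7]
tool_rot: [3.136, -0.014, -0.155]
force: [-0.8, -0.3, 0.3]
width: 85.3
[array([-0.23, -0.25,  0.88]), array([ 0.05, -0.13,  0.02])]
```

```bash
python3 -m crank '[[[-0.23,-0.25,0,0.05,-0.13,0],[0,0,0.4,0,0,0],[-0.05,0,0.4,0,0,0],[-0.05,0,0.15,0,0,0],[0,0,0,0,0,0]]]'
python3 -c "
from h import *
print(delta([461,-437.7,12],-0.157))"
python3 -m crank '[[[0,0,0,0,0,0],[0,0,0,0,0,0],[0,0,0,0,0,0],[0,0,0,0,0,0],[0,0,0,0,0,0],[0,0,0,0,0,0]]]' 1
python3 -m crank '[[[0,0,-0.4,0,0,0],[0,0,-0.8,0,0,0],[0,0,-0.9,0,0,0],[0,0,-0.9,0,0,0],[0.2,-0.4,-0.8,0,0,0],[0.2,-0.9,0,0,0,0],[0.4,-0.9,0,0,0,0],[0.4,-0.9,0,0,0,0],[0.4,-0.9,0,0,0,0],[0.4,-0.9,0,0,0,0],[0.4,-0.9,0,0,0,0],[0.4,-0.9,0,0,0,0]]]'
python3 -m crank '[[[0.3,-0.9,0,0,0,-0.3],[0.3,-0.9,0,0,0,-0.3],[0.2,-0.6,0,0,0,-0.3],[0,0,0,0,0,0],[0,0,0,0,0,0]]]'
python3 -c "
from h import *
print(delta([610.7,-143.1,59],-0.061))"; python3 wl.py w4 tape_measure tray
```

```text
clock: 13.07
eef_pos: [457.8, -435.7, 8.8]
tool_rot: [3.141, -0.0, -0.154]
force: [-0.9, -0.2, 0.4]
width: 85.8
[array([ 0.11,  0.05, -0.11]), array([ 0.  , -0.  ,  0.03])]
clock: 13.57
eef_pos: [458.0, -436.7, 9.2]
tool_rot: [3.14, -0.001, -0.154]
force: [-0.1, -0.7, -1.4]
width: 29.8
clock: 14.57
eef_pos: [569.8, -255.0, 137.8]
tool_rot: [3.133, -0.003, -0.174]
force: [0.2, -1.1, -0.4]
width: 29.0
clock: 14.98
eef_pos: [610.1, -172.6, 141.1]
tool_rot: [3.139, -0.007, -0.062]
force: [0.2, -0.5, -1.8]
width: 28.9
[array([-0.06, -0.99,  2.73]), array([ 0.03, -0.07, -0.01])]
cam [ 688.1 -176.9  284. ] [ 610.3 -172.2  141.1]
tape_measure 0.6 [322. 330.  94. 172.] z 174.7 c [ 616.1 -172.9] [ 614.1 -172.8] [32.  43.7] 86.4 go [ 0.13 -0.04  1.37]
tray 0.69 [233. 302. 412. 258.] z 192.2 c [ 622.2 -156.5] [ 616.7 -161.9] [90.4 23.1] 86.6 go [ 0.21 -0.45  1.36]
```

View pics/w4.png

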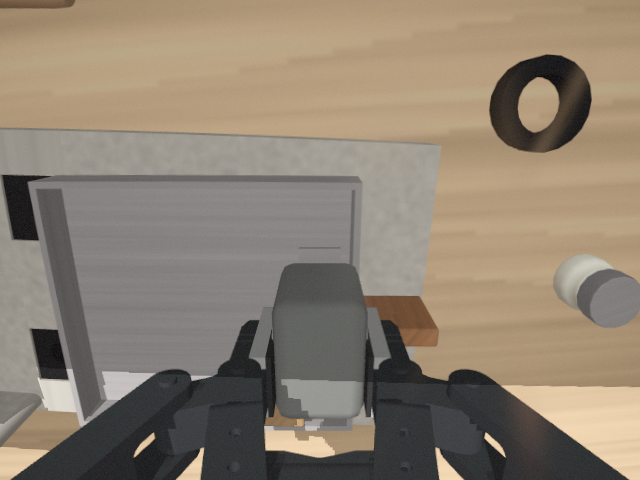

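The tape measure is held straight. Now I'll place it at tray (+40,-40).

```bash
python3 -m crank '[[[0,-0.5,0,0,0,0],[0,-0.5,0,0,0,0],[0,-0.3,0,0,0,0],[0,0,0,0,0,0],[0,0,0.4,0,0,0],[0,0,0.5,0,0,0],[0,0,0.4,0,0,0],[0,0,0,0,0,0],[0,0,0,0,0,0]]]'
python3 -c "
from h import *
print(delta([608.7,-143.1,44],-0.061))"
```

```text
clock: 15.88
eef_pos: [609.9, -137.3, 98.7]
tool_rot: [3.135, -0.006, -0.074]
force: [-0.3, -0.4, -1.3]
width: 29.3
[array([-0.04,  0.19,  1.82]), array([ 0.06, -0.06, -0.12])]
```

```bash
python3 -m crank '[[[0,0.2,0,0.06,-0.06,-0.1],[0,0,0.4,0,0,0],[0,0,0.5,0,0,0],[0,0,0.5,0,0,0],[0,0,0.3,0,0,0],[0,0,0.1,0,0,0],[0,0,0,0,0,0],[0,0,0,0,0,0]]]'
python3 -c "
from h import *
print(delta([608.7,-143.1,44],-0.061))"
```

```text
clock: 16.55
eef_pos: [611.6, -147.9, 42.9]
tool_rot: [3.14, -0.005, -0.065]
force: [-0.1, 0.2, -0.9]
width: 29.8
[array([-0.11, -0.15, -0.04]), array([ 0.02, -0.04, -0.04])]
```

```bash
python3 -m crank '[[[0,-0.1,0,0,0,0],[0,0,0,0,0,0],[0,0,0,0,0,0],[0,0,0,0,0,0],[0,0,-0.3,0,0,0],[0,0,-0.6,0,0,0],[0,0,-0.9,0,0,0],[0,0,-0.9,0,0,0],[0,0,-0.9,0,0,0],[0,0,-0.5,0,0,0],[-0.2,0.8,0,0,0,0],[-0.2,0.9,0,0,0,0]]]' -0.25
python3 -m crank '[[[-0.2,0.9,0,0,0,0],[-0.2,0.9,0,0,0,0],[-0.2,0.9,0,0,0,0],[-0.2,0.9,0,0,0,0],[-0.2,0.9,0,0,0,0],[-0.1,0.5,0,0,0,0],[0,0.2,0,0,0,0],[0,0,0,0,0,0],[0,0,0,0,0,0]]]' -1
python3 wl.py w5 jar
python3 -c "
from h import *
print(delta([561.2,-367.7,12],-0.06))"
```

```text
clock: 17.55
eef_pos: [600.8, -187.9, 180.5]
tool_rot: [-3.14, -0.015, -0.054]
force: [-1.3, -0.8, 0.0]
width: 53.5
clock: 18.3
eef_pos: [556.3, -356.1, 191.4]
tool_rot: [3.134, -0.027, -0.06]
force: [0.2, 0.2, -0.1]
width: 85.3
cam [ 631.6 -359.4  335.9] [ 556.6 -355.7  191.5]
jar 0.96 [334. 219.  56.  61.] z 46.3 c [ 562.2 -367.6] [ 561.6 -367.8] [37.7 37.5] 55.7 go [0.1  0.4  3.05]
jar 0.7 [ 28. 172.  55.  74.] z 75.6 c [ 613.1 -157.7] [ 613.2 -156.9] [19.3 45.9] 74.5 go [ 1.41 -6.72  3.04]
[array([0.01, 0.37, 5.98]), array([ 0.06, -0.25,  0.02])]
```

```bash
python3 -m crank '[[[0,0.38,0,0.06,-0.25,0],[0,0,0,0,0,0],[0,0,0.5,0,0,0],[0,0,0.7,0,0,0],[0,0,0.8,0,0,0],[0,0,0.8,0,0,0],[0,0,0.6,0,0,0],[0,0,0.3,0,0,0],[0,0,0.1,0,0,0],[0,0,0,0,0,0],[0,0,0,0,0,0]]]'
python3 -c "
from h import *
print(delta([561.2,-367.7,12],-0.06))"
```

```text
clock: 19.32
eef_pos: [567.0, -346.2, 75.4]
tool_rot: [-3.133, -0.009, -0.036]
force: [-0.1, 0.3, 0.5]
width: 85.0
[array([-0.19,  0.74,  2.11]), array([-0.08, -0.09,  0.23])]
```

```bash
python3 -m crank '[[[-0.19,0.4,0,-0.08,-0.09,0.2],[0,0.3,0,0,0,0],[0,0,0,0,0,0],[0,0,0.3,0,0,0],[0,0,0.3,0,0,0],[0,0,0.2,0,0,0],[0,0,0,0,0,0],[0,0,0,0,0,0]]]'
python3 -c "
from h import *
print(delta([561.2,-367.7,12],-0.06))"
```

```text
clock: 19.98
eef_pos: [561.8, -372.2, 53.5]
tool_rot: [3.136, -0.006, -0.06]
force: [-0.0, -0.3, 0.0]
width: 85.1
[array([-0.04, -0.16,  1.38]), array([ 0.05, -0.06, -0.  ])]
```

```bash
python3 -m crank '[[[-0.04,-0.13,0.3,0.05,-0.06,0],[0,0,0.4,0,0,0],[0,0,0.4,0,0,0],[0,0,0.2,0,0,0],[0,0,0.05,0,0,0],[0,0,0,0,0,0],[0,0,0,0,0,0]]]'
python3 -c "
from h import *
print(delta([561.2,-367.7,12],-0.06))"
```

```text
clock: 20.57
eef_pos: [560.1, -365.9, 6.6]
tool_rot: [-3.139, 0.004, -0.059]
force: [0.8, -1.0, -0.1]
width: 85.6
[array([ 0.04,  0.06, -0.18]), array([-0.03,  0.04,  0.01])]
```

```bash
python3 -m crank '[[[0,0,0,0,0,0],[0,0,0,0,0,0],[0,0,0,0,0,0],[0,0,0,0,0,0],[0,0,0,0,0,0],[0,0,-0.3,0,0,0],[0,0,-0.7,0,0,0],[0,0,-0.9,0,0,0],[0,0,-0.9,0,0,0],[0,0,-0.8,0,0,0],[0,0,-0.5,0,0,0],[0.2,-0.8,0,0,0,0]]]' 1
python3 -m crank '[[[0.2,-0.9,0,0,0,0],[0.2,-0.9,0,0,0,0],[0.2,-0.9,0,0,0,0],[0.2,-0.9,0,0,0,0],[0.2,-0.9,0,0,0,0],[0.2,-0.9,0,0,0,0],[0.2,-0.9,0,0,0,0],[0.2,-0.9,0,0,0,0],[0.1,-0.9,0,0,0,0],[0,-0.5,0,0,0,0],[0,0,0,0,0,0],[0,0,0,0,0,0]]]'
python3 -c "
from h import *
print(delta([615.5,-63.3,44],-0.06))"; python3 wl.py w6 jar
```

```text
clock: 21.57
eef_pos: [564.6, -349.7, 139.6]
tool_rot: [3.138, 0.004, -0.068]
force: [0.2, -2.4, -1.0]
width: 38.9
clock: 22.57
eef_pos: [639.1, -80.4, 150.1]
tool_rot: [3.139, -0.009, -0.066]
force: [-0.3, -1.5, -1.2]
width: 38.2
[array([-0.86, -0.53,  3.53]), array([ 0.03, -0.09, -0.05])]
cam [716.7 -85.  293.3] [639.1 -80.4 150.2]
jar 0.85 [319. 352. 126. 159.] z 188.1 c [641.6 -80. ] [640.  -80.3] [42.1 38.8] 85.0 go [ 0.02 -0.06  1.67]
```

```bash
python3 -m crank '[[[-0.4,-0.3,0,0,-0.09,0],[-0.4,-0.2,0,0,0,0],[0,0,0,0,0,0],[0,0,0.4,0,0,0],[0,0,0.6,0,0,0],[0,0,0.6,0,0,0],[0,0,0.3,0,0,0],[0,0,0.1,0,0,0],[0,0,0,0,0,0],[0,0,0,0,0,0]]]'
python3 -c "
from h import *
print(delta([615.5,-63.3,43],-0.06))"
```

```text
clock: 23.5
eef_pos: [617.1, -85.9, 86.8]
tool_rot: [3.128, -0.006, -0.09]
force: [0.4, 0.0, -1.1]
width: 38.4
[array([-0.13, -0.76,  1.45]), array([ 0.13, -0.05, -0.29])]
```

```bash
python3 -m crank '[[[-0.1,-0.4,0,0.13,-0.05,-0.25],[0,-0.35,0,0,0,0],[0,0,0,0,0,0],[0,0,0,0,0,0],[0,0,0.2,0,0,0],[0,0,0.2,0,0,0],[0,0,0,0,0,0]]]'
python3 -c "
from h import *
print(delta([615.5,-63.3,43],-0.06))"
```

```text
clock: 24.08
eef_pos: [618.6, -59.6, 77.1]
tool_rot: [-3.139, -0.006, -0.059]
force: [0.1, 0.6, -1.0]
width: 38.5
[array([-0.1 ,  0.13,  1.14]), array([-0.02, -0.06,  0.01])]
```

```bash
python3 -m crank '[[[-0.1,0.1,0.2,0,-0.06,0],[0,0,0.3,0,0,0],[0,0,0.3,0,0,0],[0,0,0.2,0,0,0],[0,0,0.1,0,0,0],[0,0,0,0,0,0],[0,0,0,0,0,0]]]'
python3 -c "
from h import *
print(delta([615.5,-63.3,43],-0.06))"
```

```text
clock: 24.67
eef_pos: [615.2, -63.8, 42.3]
tool_rot: [-3.139, 0.001, -0.061]
force: [-0.8, -0.2, 0.5]
width: 38.8
[array([ 0.01, -0.02, -0.02]), array([-0.02,  0.01, -0.01])]
```

```bash
python3 -m crank '[[[0,0,0,0,0,0],[0,0,0,0,0,0],[0,0,0,0,0,0],[0,0,0,0,0,0],[0,0,-0.3,0,0,0],[0,0,-0.6,0,0,0],[0,0,-0.9,0,0,0],[0,0,-0.9,0,0,0],[0,0,-0.9,0,0,0],[0,0,-0.9,0,0,0],[0,0,-0.6,0,0,0],[-0.2,-0.7,0,0,0,0]]]' -0.4
python3 -m crank '[[[-0.2,-0.9,0,0,0,0],[-0.2,-0.9,0,0,0,0],[-0.2,-0.9,0,0,0,0],[-0.2,-0.9,0,0,0,0],[-0.2,-0.9,0,0,0,0],[-0.2,-0.9,0,0,0,0],[-0.2,-0.9,0,0,0,0],[-0.2,-0.9,0,0,0,0],[-0.2,-0.9,0,0,0,0],[-0.2,-0.9,0,0,0,0],[-0.2,-0.9,0,0,0,0],[-0.2,-0.9,0,0,0,0]]]' -1
python3 -m crank '[[[0,-0.8,0,0,0,0],[0,-0.8,0,0,0,0],[0,-0.6,0,0,0,0],[0,-0.3,0,0,0,0],[0,0,0,0,0,0],[0,0,0,0,0,0]]]'
python3 wl.py w7 tin
python3 -c "
from h import *
print(delta([541,426,12],-0.06))"
```

```text
clock: 25.67
eef_pos: [609.8, -49.1, 202.8]
tool_rot: [3.139, 0.004, -0.069]
force: [1.3, -0.3, 0.2]
width: 60.1
clock: 26.67
eef_pos: [561.2, 288.1, 214.3]
tool_rot: [3.14, -0.011, -0.081]
force: [0.7, 1.0, -0.4]
width: 85.4
clock: 27.17
eef_pos: [562.3, 375.7, 217.0]
tool_rot: [-3.138, -0.009, -0.069]
force: [-0.8, 0.1, 0.6]
width: 85.4
cam [639.8 369.9 360.1] [562.3 375.4 217. ]
tin 0.78 [263. 243.  55.  55.] z 42.3 c [541.5 426.6] [541.6 426.8] [37.4 37.2] 85.6 go [-0.85 -1.67  3.9 ]
[array([-0.9 , -1.63,  6.83]), array([-0.04, -0.09, -0.1 ])]
```

View pics/w7.png

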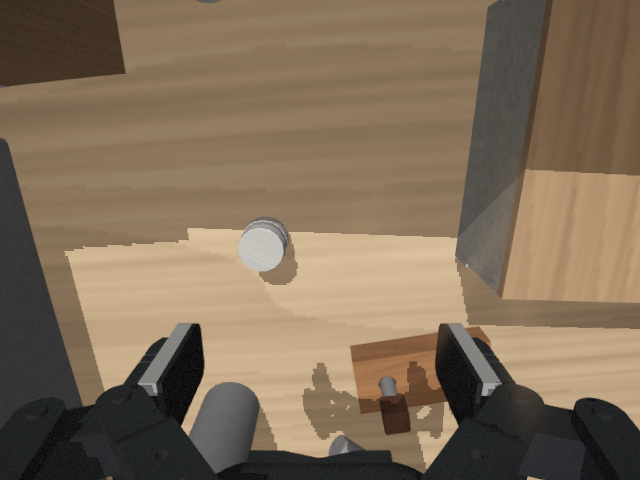

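The tin is at (263,245), clear of everything around it.

```bash
python3 -m crank '[[[-0.4,-0.6,0,0,-0.09,0],[-0.4,-0.6,0,0,0,0],[-0.1,-0.4,0,0,0,0],[0,0,0,0,0,0],[0,0,0.5,0,0,0],[0,0,0.8,0,0,0],[0,0,0.8,0,0,0],[0,0,0.8,0,0,0],[0,0,0.6,0,0,0],[0,0,0.2,0,0,0],[0,0,0,0,0,0],[0,0,0,0,0,0]]]'
python3 -c "
from h import *
print(delta([541.5,426.7,12],-0.06))"
```

```text
clock: 28.27
eef_pos: [552.2, 403.9, 106.8]
tool_rot: [3.137, -0.011, -0.094]
force: [-0.6, 0.0, -0.5]
width: 85.8
[array([-0.46, -0.74,  3.15]), array([ 0.05, -0.11, -0.32])]
```

```bash
python3 -m crank '[[[-0.4,-0.4,0,0.05,-0.1,-0.3],[-0.1,-0.35,0,0,0,0],[0,0,0,0,0,0],[0,0,0,0,0,0],[0,0,0.3,0,0,0],[0,0,0.4,0,0,0],[0,0,0.4,0,0,0],[0,0,0.2,0,0,0],[0,0,0,0,0,0],[0,0,0,0,0,0]]]'
python3 -c "
from h import *
print(delta([541.5,426.7,12],-0.06))"
```

```text
clock: 29.1
eef_pos: [540.1, 432.1, 68.4]
tool_rot: [-3.136, -0.005, -0.058]
force: [0.5, -0.0, 0.8]
width: 85.4
[array([0.05, 0.19, 1.88]), array([-0.05, -0.05,  0.02])]
```

```bash
python3 -m crank '[[[0.05,0.15,0.3,-0.05,-0.05,0],[0,0,0.4,0,0,0],[0,0,0.4,0,0,0],[0,0,0.4,0,0,0],[0,0,0.2,0,0,0],[0,0,0.05,0,0,0],[0,0,0,0,0,0],[0,0,0,0,0,0]]]'
python3 -c "
from h import *
print(delta([541.5,426.7,12],-0.06))"
```

```text
clock: 29.77
eef_pos: [541.5, 425.3, 8.4]
tool_rot: [3.139, 0.002, -0.06]
force: [-0.4, -0.7, -0.9]
width: 85.4
[array([-0.  , -0.05, -0.12]), array([0.03, 0.02, 0.  ])]
```

```bash
python3 -m crank '[[[0,0,0,0,0,0],[0,0,0,0,0,0],[0,0,0,0,0,0],[0,0,0,0,0,0],[0,0,0,0,0,0],[0,0,-0.3,0,0,0],[0,0,-0.7,0,0,0],[0,0,-0.9,0,0,0],[0,0,-0.9,0,0,0],[0,0,-0.9,0,0,0],[0,0,-0.9,0,0,0],[0,0,-0.9,0,0,0]]]' 1
python3 -m crank '[[[0,0.8,-0.5,0,0,0],[0,0.9,0,0,0,0],[0,0.9,0,0,0,0],[0,0.9,0,0,0,0],[0,0.9,0,0,0,0],[0,0.9,0,0,0,0],[0,0.9,0,0,0,0],[0,0.9,0,0,0,0],[0,0.9,0,0,0,0],[0,0.9,0,0,0,0],[0,0.9,0,0,0,0],[0,0.9,0,0,0,0]]]'
python3 -m crank '[[[0,0.8,0,0,0,0],[0,0.8,0,0,0,0],[0,0.7,0,0,0,0],[0,0.6,0,0,0,0],[0,0.3,0,0,0,0],[0,0,0,0,0,0],[0,0,0,0,0,0]]]'
python3 -c "
from h import *
print(delta([535.7,-58.4,43],-0.06))"; python3 wl.py w8 tin
```

```text
clock: 30.77
eef_pos: [537.8, 423.4, 177.6]
tool_rot: [3.131, 0.011, -0.06]
force: [0.6, 0.8, -2.0]
width: 37.7
clock: 31.77
eef_pos: [521.6, 101.7, 209.6]
tool_rot: [-3.13, -0.009, -0.045]
force: [0.5, -0.9, -0.7]
width: 37.5
clock: 32.35
eef_pos: [515.3, -7.1, 213.4]
tool_rot: [-3.131, -0.014, -0.058]
force: [0.7, 0.7, -1.0]
width: 37.7
[array([0.7 , 1.73, 5.67]), array([-0.1 , -0.13,  0.02])]
cam [592.2 -12.9 356.9] [515.4  -6.9 213.4]
tin 0.67 [317. 350. 114. 145.] z 245.4 c [515.   -6.1] [513.7  -6.3] [39.5 38.2] 87.9 go [-0.11  0.05  3.77]
tin 0.37 [ 31. 370.  63.  53.] z 83.5 c [403.8 251.2] [402.7 252.9] [22.6 23.5] 7.9 go [-4.29 -8.37  3.8 ]
```

View pics/w8.png

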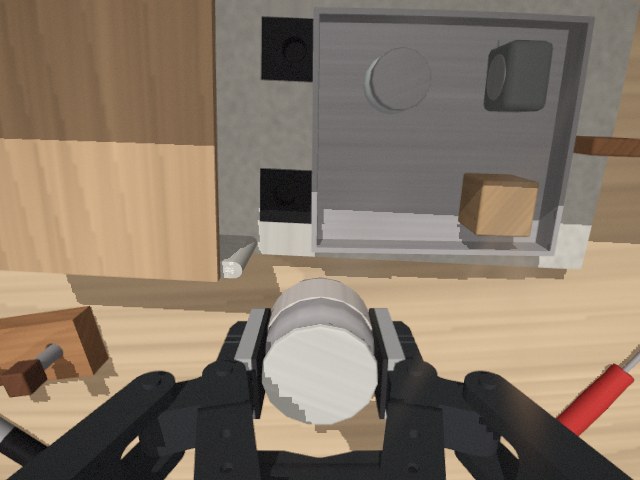

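Three supplies are upright in the tray and the tin is held. The holes show faintly in the windows, near (295,48) and (287,190). Now I'll place the tin.

```bash
python3 -m crank '[[[0.3,0.7,0,-0.1,-0.1,0],[0.3,0.7,0,0,0,0],[0.1,0.4,0,0,0,0],[0,0,0,0,0,0],[0,0,0.5,0,0,0],[0,0,0.8,0,0,0],[0,0,0.8,0,0,0],[0,0,0.6,0,0,0],[0,0,0.3,0,0,0],[0,0,0,0,0,0],[0,0,0,0,0,0]]]'
python3 -c "
from h import *
print(delta([535.7,-58.4,44],-0.06))"
```

```text
clock: 33.37
eef_pos: [535.6, -43.2, 120.3]
tool_rot: [-3.131, -0.003, -0.034]
force: [0.7, 0.5, -0.7]
width: 37.6
[array([0.01, 0.53, 2.54]), array([-0.1 , -0.03,  0.24])]
```

```bash
python3 -m crank '[[[0,0.3,0,-0.1,0,0.2],[0,0.2,0,0,0,0],[0,0,0,0,0,0],[0,0,0.3,0,0,0],[0,0,0.4,0,0,0],[0,0,0.4,0,0,0],[0,0,0.2,0,0,0],[0,0,0,0,0,0],[0,0,0,0,0,0]]]'
python3 -c "
from h import *
print(delta([535.7,-58.4,44],-0.06))"
```

```text
clock: 34.12
eef_pos: [539.5, -60.2, 84.1]
tool_rot: [3.141, -0.015, -0.059]
force: [0.3, -0.0, -0.6]
width: 37.3
[array([-0.15, -0.05,  1.33]), array([ 0.01, -0.14,  0.01])]
```

```bash
python3 -m crank '[[[-0.12,0,0.2,0,-0.12,0],[0,0,0.4,0,0,0],[0,0,0.4,0,0,0],[0,0,0.2,0,0,0],[0,0,0,0,0,0],[0,0,0,0,0,0]]]'
python3 -c "
from h import *
print(delta([535.7,-58.4,44],-0.06))"
```

```text
clock: 34.62
eef_pos: [536.9, -60.2, 46.9]
tool_rot: [3.141, -0.003, -0.059]
force: [0.0, -0.6, -0.7]
width: 37.7
[array([-0.04, -0.06,  0.1 ]), array([ 0.01, -0.03,  0.01])]
```

```bash
python3 -m crank '[[[0,0,0.08,0,0,0],[0,0,0,0,0,0]]]'
python3 -m crank '[[[0,0,0,0,0,0],[0,0,0,0,0,0],[0,0,0,0,0,0],[0,0,0,0,0,0],[0,0,-0.3,0,0,0],[0,0,-0.6,0,0,0],[0,0,-0.9,0,0,0],[0,0,-0.9,0,0,0],[-0.3,-0.3,-0.6,0,0,0],[-0.3,-0.4,0,0,0,0],[0,0,0,0,0,0],[0,0,0,0,0,0]]]' -0.4
python3 - <<'E'
from h import *
import pickle
p=ctrl.get_image("wrist");save(p,"w9");pickle.dump({k:p[k] for k in p},open("w9.pkl","wb"))
print(ctrl.read_state()["eef_pos"])
a=-0.102;R=np.array([[np.cos(a),-np.sin(a)],[np.sin(a),np.cos(a)]])
out=[]
for x in(-55,55):
    w=np.array([593.4,38.1])+R@(x,-24); u,v=proj(p,[*w,28]).round().astype(int);print(x,u,v)
    c=p["color"][max(0,v-45):v+45,max(0,u-45):u+45];c=cv2.resize(c,(390,390),interpolation=cv2.INTER_CUBIC)
    out.append(np.clip(c.astype(float)*4,0,255).astype(np.uint8))
cv2.imwrite("pics/holes.png",np.hstack(out)[:,:,::-1])
E
```

```text
clock: 34.78
eef_pos: [537.5, -60.3, 44.8]
tool_rot: [3.141, -0.004, -0.059]
force: [0.0, -0.5, -1.3]
width: 37.3
clock: 35.78
eef_pos: [520.5, -38.0, 152.7]
tool_rot: [3.141, -0.008, -0.06]
force: [0.8, -0.4, 0.7]
width: 59.6
[520.02442865 -37.58065552 152.25644145]
-55 233 221
55 230 43
```

View pics/holes.png

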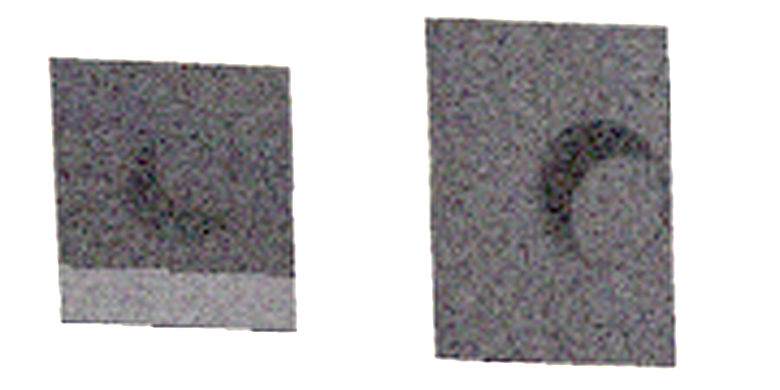

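The crescents show where the holes are: left hole centre about (176,191) in the crop, right about (598,186). I'll convert those to positions and measure the handle.

```bash
cat > holes.py <<'E'
from h import *
import pickle
p=pickle.load(open("w9.pkl","rb"))
L=lambda X,Y:(188+X/4.333,176+Y/4.333); Rr=lambda X,Y:(185+(X-390)/4.333,Y/4.43)
a=-0.102;R=np.array([[np.cos(a),-np.sin(a)],[np.sin(a),np.cos(a)]]);o=np.array([593.4,38.1])
U=lambda px,z:((atz(p,px,z)[:2]-o)@R).round(1)
print('L corners',[U(L(*c),30).tolist() for c in((52,58),(289,68),(296,330),(62,322))])
print('R corners',[U(Rr(*c),30).tolist() for c in((426,18),(668,27),(676,366),(436,357))])
print('L arc left,bottom,c',U(L(128,188),28),U(L(195,240),28),U(L(176,191),28),atz(p,L(176,191),28).round(1))
print('R arc left,top,c',U(Rr(541,200),28),U(Rr(602,118),28),U(Rr(597,186),28),atz(p,Rr(597,186),28).round(1))
# darkness centroid: per window, threshold
g=cv2.GaussianBlur(p["color"].astype(np.float32).mean(2),(0,0),1.5)
for n,(x0,x1,y0,y1) in dict(L=(202,253,193,236),R=(195,247,6,80)).items():
    w=g[y0:y1,x0:x1];b=np.median(w);v,u=np.where(w<b-1.5*np.std(w));pts=np.array([U((x0+i,y0+j),28) for i,j in zip(u,v)])
    print(n,len(pts),'min',np.percentile(pts,2,0),'max',np.percentile(pts,98,0))
E
python3 holes.py
python3 -m crank '[[[0,0.7,0,0,0,0],[0,0.9,0,0,0,0],[0,0.9,0,0,0,0],[0,0.8,0,0,0,0],[0,0.6,0,0,0,0],[0,0.3,0,0,0,0],[0,0,0,0,0,0],[0,0,0,0,0,0]]]' -1
python3 - <<'E'
from h import *
p=ctrl.get_image("wrist");save(p,"w10");W=cloud(p);P=W.reshape(-1,3)
m=(abs(P[:,0]-566)<30)&(P[:,1]>-260)&(P[:,1]<-200)&(P[:,2]>72)&(P[:,2]<90);q=P[m]
rc=cv2.minAreaRect(q[:,:2].astype(np.float32));print(m.sum(),q.mean(0),rc)
print(ctrl.read_state()["eef_pos"],delta([565.5,-226,46],-0.061))
E
```

```text
L corners [[-34.3, -2.9], [-34.4, -39.0], [-76.2, -39.9], [-76.5, -2.6]]
R corners [[75.7, -2.9], [75.5, -35.8], [32.9, -36.9], [33.0, -2.8]]
L arc left,bottom,c [-54.6 -13.4] [-62.6 -23.7] [-54.8 -20.9] [536.7  22.9  28. ]
R arc left,top,c [ 53.9 -17.7] [ 64.4 -26.4] [ 55.9 -25.6] [646.4   7.   28. ]
L 208 min [-61.544 -27.2  ] max [-48.7   -13.014]
R 277 min [ 50.1 -30.6] max [ 63.7 -17.8]
clock: 36.5
eef_pos: [510.2, -168.4, 143.9]
tool_rot: [-3.14, 0.006, -0.057]
force: [-0.3, 0.4, -0.4]
width: 85.5
1824 [ 566.31705966 -218.65847054   79.42017134] ((565.9699096679688, -218.88368225097656), (38.432525634765625, 12.028907775878906), 85.38356018066406)
[ 510.1577304  -168.19256652  143.94864977] [array([1.97, 1.82, 3.25]), array([-0.01,  0.06,  0.04])]
```

View pics/w10.png

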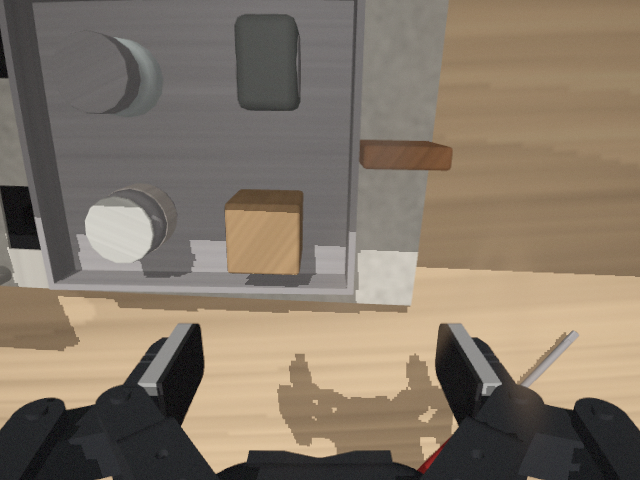

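All four supplies stand in the tray. The handle top is at about (405,155) in the picture. Next I'll turn the jaws across the handle.

```bash
python3 -m crank '[[[0,0,0,0,0,-0.5],[0,0,0,0,0,-1],[0,0,0,0,0,-1],[0,0,0,0,0,-1],[0,0,0,0,0,-1],[0,0,0,0,0,-1],[0,0,0,0,0,-1],[0,0,0,0,0,-1],[0,0,0,0,0,-1],[0,0,0,0,0,-1],[0,0,0,0,0,-1],[0,0,0,0,0,-1]]]'
python3 -m crank '[[[0,0,0,0,0,-1],[0,0,0,0,0,-0.8],[0,0,0,0,0,-0.5],[0,0,0,0,0,0],[0,0,0,0,0,0]]]'
python3 -c "
from h import *
print(ctrl.read_state()['qpos'].round(2),delta([565.8,-226,46],1.49))"
```

```text
clock: 37.55
eef_pos: [512.5, -143.7, 141.7]
tool_rot: [-3.127, -0.008, 1.236]
force: [-0.3, -0.7, -0.1]
width: 85.4
clock: 37.97
eef_pos: [513.3, -134.1, 141.4]
tool_rot: [-3.128, -0.016, 1.505]
force: [0.5, -0.2, 0.1]
width: 85.2
[ 0.38  0.6  -0.25  1.92  0.2   0.66 -0.06] [array([-2.99,  1.99,  3.1 ]), array([-0.13, -0.16,  0.15])]
```

```bash
python3 -m crank '[[[-0.7,0.5,0,-0.13,-0.16,0.15],[-0.8,0.5,0,0,0,0],[-0.8,0.5,0,0,0,0],[-0.5,0.4,0,0,0,0],[-0.2,0.1,0,0,0,0],[0,0,0,0,0,0],[0,0,0,0,0,0]]]'
python3 -c "
from h import *
print(delta([565.8,-226,46],1.49))"
```

```text
clock: 38.55
eef_pos: [568.1, -222.7, 139.8]
tool_rot: [-3.138, -0.002, 1.492]
force: [0.3, -0.1, 0.5]
width: 85.3
[array([-0.12, -0.06,  3.13]), array([-0.03, -0.02,  0.02])]
```

```bash
python3 -m crank '[[[-0.1,-0.06,0.3,0,0,0],[0,0,0.5,0,0,0],[0,0,0.6,0,0,0],[0,0,0.5,0,0,0],[0,0,0.3,0,0,0],[0,0,0,0,0,0],[0,0,0,0,0,0]]]'
python3 -c "
from h import *
print(delta([565.8,-226,46],1.49))"
```

```text
clock: 39.13
eef_pos: [561.2, -215.8, 69.8]
tool_rot: [-3.133, -0.007, 1.5]
force: [0.6, 0.4, 0.6]
width: 85.6
[array([-0.33,  0.19,  0.79]), array([-0.09, -0.07,  0.09])]
```

```bash
python3 -m crank '[[[-0.3,0.17,0,-0.09,-0.07,0.09],[0,0,0.3,0,0,0],[0,0,0.3,0,0,0],[0,0,0.15,0,0,0],[0,0,0,0,0,0],[0,0,0,0,0,0]]]'
python3 -c "
from h import *
print(delta([565.8,-226,46],1.49))"
```

```text
clock: 39.63
eef_pos: [567.5, -226.2, 47.2]
tool_rot: [3.136, 0.002, 1.489]
force: [0.5, -0.0, -0.4]
width: 85.3
[array([ 0.  , -0.06,  0.04]), array([ 0.05,  0.02, -0.01])]
```

```bash
python3 -m crank '[[[0,0,0,0,0,0],[0,0,0,0,0,0],[0,0,0,0,0,0],[0,0,0,0,0,0],[0,0,0,0,0,0],[0,0,0,0,0,0],[0,0,0,0,0,0],[0,0,0,0,0,0]]]' 1
python3 -m crank '[[[0.15,0,0,0,0,0.1],[0.25,0,0,0,0,0.1],[0.25,0,0,0,0,0],[0.2,0,0,0,0,0],[0,0,0,0,0,0]]]'
python3 -c "
from h import *
print(ctrl.read_state()['torque'],delta([590.3,8.3,47],1.469))"
```

```text
clock: 40.3
eef_pos: [566.9, -226.3, 48.1]
tool_rot: [3.137, 0.003, 1.491]
force: [-0.1, -0.9, -1.5]
width: 10.7
clock: 40.72
eef_pos: [567.6, -205.4, 48.1]
tool_rot: [3.138, 0.009, 1.462]
force: [-1.2, 1.8, 0.1]
width: 10.8
[0.39737396 0.21214028 0.12968354] [array([ 7.16, -0.02, -0.03]), array([ 0.03,  0.09, -0.07])]
```

```bash
python3 -m crank '[[[0.2,0,0,0,0.05,0],[0.3,0,0,0,0,-0.03],[0.3,0,0,0,0,-0.03],[0.35,0,0,0,0,0],[0.35,0,0,0,0,0],[0.35,0,0,0,0,0],[0.35,0,0,0,0,0],[0.35,0,0,0,0,0],[0.3,0,0,0,0,0],[0.2,0,0,0,0,0],[0,0,0,0,0,0]]]'
python3 -c "
from h import *
print(delta([590.3,8.3,47],1.469))"
```

```text
clock: 41.63
eef_pos: [578.5, -107.9, 48.1]
tool_rot: [3.137, 0.007, 1.467]
force: [0.5, -3.6, 1.6]
width: 11.0
[array([ 3.89, -0.01,  0.01]), array([ 0.04,  0.07, -0.02])]
```

```bash
python3 -m crank '[[[0.2,0,0,0,0.05,0],[0.3,0,0,0,0,0],[0.3,0,0,0,0,0],[0.3,0,0,0,0,0],[0.35,0,0,0,0,0],[0.35,0,0,0,0,0],[0.35,0,0,0,0,0],[0.3,0,0,0,0,0],[0.25,0,0,0,0,0],[0.15,0,0,0,0,0],[0,0,0,0,0,0]]]'
python3 -c "
from h import *
print(delta([590.3,8.3,47],1.469))"
```

```text
clock: 42.55
eef_pos: [586.6, -30.2, 48.1]
tool_rot: [3.138, 0.013, 1.455]
force: [0.5, -2.8, 1.3]
width: 11.2
[array([ 1.29, -0.03,  0.02]), array([ 0.03,  0.12, -0.13])]
```

```bash
python3 -m crank '[[[0.15,0,0,0,0.05,-0.1],[0.2,0,0,0,0.05,0],[0.2,0,0,0,0,0],[0.2,0,0,0,0,0],[0.2,0,0,0,0,0],[0.1,0,0,0,0,0],[0,0,0,0,0,0]]]'
python3 -m crank '[[[0.12,0,0,0,0.05,0],[0.12,0,0,0,0,0],[0.12,0,0,0,0,0]]]'
python3 -m crank '[[[0.12,0,0,0,0,0],[0.12,0,0,0,0,0],[0.12,0,0,0,0,0]]]'
python3 -c "
from h import *
print(delta([590.3,8.3,47],1.469))"
```

```text
clock: 43.13
eef_pos: [589.1, -7.3, 48.1]
tool_rot: [3.139, 0.01, 1.459]
force: [-0.1, -1.2, 2.3]
width: 11.0
clock: 43.38
eef_pos: [589.6, -1.3, 48.1]
tool_rot: [3.14, 0.009, 1.456]
force: [-1.2, -5.9, 3.9]
width: 11.2
clock: 43.63
eef_pos: [590.3, 5.2, 48.1]
tool_rot: [3.141, 0.013, 1.453]
force: [-1.0, -6.1, 3.4]
width: 11.3
[array([ 0.1 , -0.01,  0.04]), array([ 0.01,  0.13, -0.16])]
```

```bash
python3 -m crank '[[[0.12,0,0,0,0.05,-0.1],[0.12,0,0,0,0,0]]]'
python3 -m crank '[[[0.12,0,0,0,0,0],[0.12,0,0,0,0,0]]]'
python3 -m crank '[[[0.12,0,0,0,0,0],[0.12,0,0,0,0,0]]]'
python3 -m crank '[[[0.2,0,0,0,0,0],[0.2,0,0,0,0,0]]]'
```

```text
clock: 43.8
eef_pos: [591.6, 8.6, 48.1]
tool_rot: [3.14, 0.011, 1.461]
force: [0.7, -13.8, 4.0]
width: 10.9
clock: 43.97
eef_pos: [591.6, 8.4, 48.1]
tool_rot: [3.141, 0.019, 1.457]
force: [-1.3, -8.3, 3.5]
width: 11.2
clock: 44.13
eef_pos: [591.6, 8.3, 48.1]
tool_rot: [-3.141, 0.028, 1.456]
force: [-2.6, -9.5, 4.6]
width: 11.1
clock: 44.3
eef_pos: [591.5, 8.2, 48.1]
tool_rot: [-3.139, 0.042, 1.452]
force: [-3.7, -12.7, 5.5]
width: 11.2
```

Contact came at y = 8.4, where 8.3 was predicted, so the tray is home. I'll release it and look.

```bash
python3 -m crank '[[[0,0,0,0,0.2,0],[0,0,0,0,0.2,0],[0,0,0,0,0,0]]]'
python3 -m crank '[[[0,0,0,0,0,0],[0,0,0,0,0,0],[0,0,0,0,0,0],[0,0,0,0,0,0],[0,0,-0.3,0,0,0],[0,0,-0.6,0,0,0],[0,0,-0.8,0,0,0],[-0.3,0,-0.8,0,0,0],[-0.6,0,-0.8,0,0,0],[-0.7,0,-0.4,0,0,0],[-0.3,0,0,0,0,0],[0,0,0,0,0,0]]]' 0.2
python3 - <<'E'
from h import *
p=ctrl.get_image("wrist");save(p,"w11");W=cloud(p);P=W.reshape(-1,3)
a=-0.102;R=np.array([[np.cos(a),-np.sin(a)],[np.sin(a),np.cos(a)]]);o=np.array([593.4,38.1]);L=(P[:,:2]-o)@R
m=(abs(L[:,0])<20)&(L[:,1]>-60)&(L[:,1]<12)&(P[:,2]>74)&(P[:,2]<86)
print(m.sum(),cv2.minAreaRect(L[m].astype(np.float32)))
m=(abs(L[:,0])<80)&(abs(L[:,0])>15)&(L[:,1]>-15)&(L[:,1]<14)&(P[:,2]>52)&(P[:,2]<64)
print('front wall',m.sum(),L[m].min(0),L[m].max(0))
print(ctrl.read_state()["eef_pos"],delta([402,251,150],1.67))
# pins from wrist later
E
```

```text
clock: 44.55
eef_pos: [591.3, 7.8, 47.8]
tool_rot: [-3.139, -0.001, 1.455]
force: [-1.2, -2.6, 3.8]
width: 11.2
clock: 45.55
eef_pos: [584.9, -40.0, 165.0]
tool_rot: [-3.137, -0.01, 1.466]
force: [0.2, -0.1, -0.3]
width: 33.9
1773 ((0.7989010810852051, -19.859786987304688), (44.29987716674805, 12.036317825317383), 89.31410217285156)
front wall 1598 [-79.99215254   1.54859905] [79.92050952 13.98495333]
[585.09944209 -39.11218766 164.87732556] [array([ 8.98, -7.07,  0.62]), array([-0.03, -0.11, -1.94])]
```

View pics/w11.png

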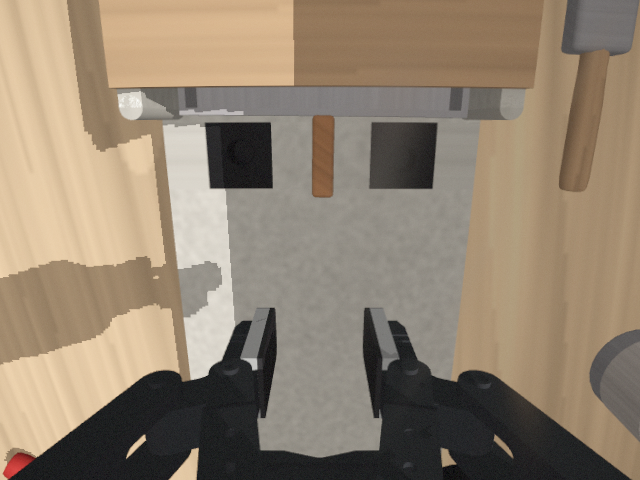

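The tray is home and square: the handle runs to unit y = -42, as expected. Both windows are fully visible at (240,155) and (403,155), so I'll take the holes from here.

```bash
cat > holes2.py <<'E'
from h import *
import pickle
p=ctrl.get_image("wrist");pickle.dump(dict(p),open("w12.pkl","wb"))
a=-0.102;R=np.array([[np.cos(a),-np.sin(a)],[np.sin(a),np.cos(a)]]);o=np.array([593.4,38.1])
out=[]
g=p["color"].astype(np.float32)
for _ in range(3): g+=ctrl.get_image("wrist")["color"]
g/=4
for x in(-55,55):   # rectified view of plate plane z=28: 10 px/mm, right=+x, up=+y
    v,u=np.mgrid[0:400,0:400];X=(u-200)/9+x;Y=(200-v)/9-24
    Wp=np.stack([X,Y],-1)@R.T+o
    c=np.concatenate([Wp,np.full(Wp.shape[:2]+(1,),28.)],-1)@p["R"].T+p["t"];s=c[...,:2]/c[...,2:];s=s*(1+p["k1"]*(s**2).sum(-1,keepdims=True));K=p["camera_matrix"]
    m=(s*[K[0,0],K[1,1]]+K[:2,2]).astype(np.float32)
    i=cv2.GaussianBlur(cv2.remap(g,m[...,0],m[...,1],cv2.INTER_LINEAR),(0,0),5).mean(2)
    w=i[30:370,30:370];lo,hi=np.percentile(w,1),np.percentile(w,90);i=np.clip((i-lo)/(hi-lo)*200+20,0,255).astype(np.uint8)
    for k in range(20,400,45): cv2.line(i,(k,0),(k,4),255,1);cv2.line(i,(0,k),(4,k),255,1)
    cv2.line(i,(190,200),(210,200),255,1);cv2.line(i,(200,190),(200,210),255,1)
    out.append(i)
cv2.imwrite("pics/holes2.png",np.hstack(out))
E
python3 holes2.py
```

```text
(no output)
```

View pics/holes2.png

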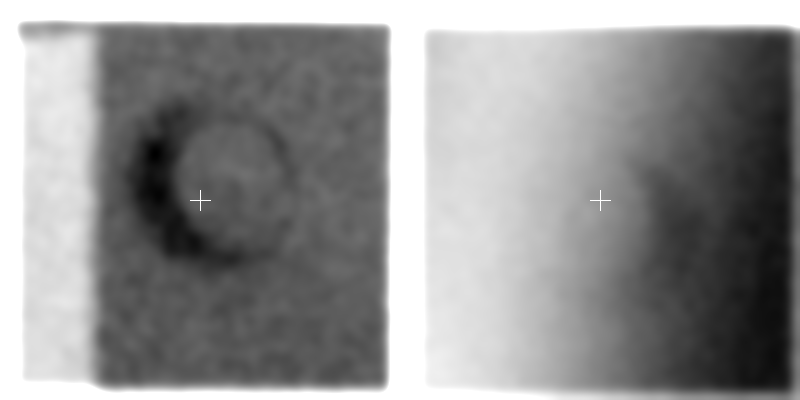

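Left hole: centre at rectified (212,184), about (+0.7,+2.3) mm from the window centre, in agreement with the earlier view. Right hole: only part of a crescent shows, about (+1.5 to 2.5,-2). Next, pin A.

```bash
python3 -m crank '[[[0,-0.5,-0.5,0,0,-0.2],[0.5,-0.7,-0.3,0,0,-0.3],[0.6,-0.7,0,0,0,-0.3],[0.7,-0.7,0,0,0,-0.3],[0.8,-0.7,0,0,0,-0.3],[0.8,-0.7,0,0,0,-0.3],[0.8,-0.7,0,0,0,0],[0.8,-0.7,0,0,0,0],[0.8,-0.6,0,0,0,0],[0.5,-0.3,0,0,0,0],[0,0,0,0,0,0],[0,0,0,0,0,0]]]'
cat > pins.py <<'E'
from h import *
import sys
p=ctrl.get_image("wrist");save(p,sys.argv[1]);P=cloud(p).reshape(-1,3)
for n,c in dict(A=(402,251),B=(395.5,322)).items():
    q=P[(np.hypot(P[:,0]-c[0],P[:,1]-c[1])<25)&(P[:,2]>78)&(P[:,2]<92)]
    if len(q)<20: print(n,len(q));continue
    rc=cv2.minAreaRect(q[:,:2].astype(np.float32));print(n,len(q),q.mean(0).round(1),np.round(rc[0],1),np.round(rc[1],1),round(rc[2],1))
    print(' ',delta([*rc[0],55],1.67))
E
python3 pins.py w13
```

```text
clock: 46.8
eef_pos: [372.9, 165.1, 183.4]
tool_rot: [-3.12, -0.017, 1.675]
force: [-0.7, -0.5, -0.4]
width: 34.6
A 1566 [401.3 253.6  83.5] [401.8 253.6] [22.7 22. ] 5.6
  [array([2.76, 1.35, 4.3 ]), array([-0.21, -0.17,  0.05])]
B 0
```

```bash
python3 -m crank '[[[0.6,0.3,0,-0.2,-0.17,0.05],[0.7,0.4,0,0,0,0],[0.7,0.4,0,0,0,0],[0.5,0.2,0,0,0,0],[0.2,0,0,0,0,0],[0,0,0,0,0,0],[0,0,0.4,0,0,0],[0,0,0.6,0,0,0],[0,0,0.4,0,0,0],[0,0,0,0,0,0],[0,0,0,0,0,0]]]' -0.2
python3 -c "
from h import *
print(delta([401.8,253.6,55],1.669))"
```

```text
clock: 47.77
eef_pos: [410.7, 238.5, 136.5]
tool_rot: [-3.137, 0.01, 1.649]
force: [0.5, -0.2, 1.3]
width: 51.5
[array([ 0.55, -0.24,  2.71]), array([-0.05,  0.1 , -0.2 ])]
```

```bash
python3 -m crank '[[[0.4,-0.2,0,-0.05,0.1,-0.2],[0.2,0,0,0,0,0],[0,0,0,0,0,0],[0,0,0.3,0,0,0],[0,0,0.4,0,0,0],[0,0,0.3,0,0,0],[0,0,0,0,0,0],[0,0,0,0,0,0]]]'
python3 -c "
from h import *
print(delta([401.8,253.6,55],1.669))"
```

```text
clock: 48.43
eef_pos: [404.1, 257.7, 107.3]
tool_rot: [3.136, -0.003, 1.671]
force: [-0.3, -0.1, 0.2]
width: 51.2
[array([-0.13, -0.1 ,  1.74]), array([ 0.06, -0.03,  0.02])]
```

```bash
python3 -m crank '[[[-0.13,-0.08,0.2,0.06,0,0],[0,0,0.4,0,0,0],[0,0,0.5,0,0,0],[0,0,0.3,0,0,0],[0,0,0.1,0,0,0],[0,0,0,0,0,0],[0,0,0,0,0,0]]]'
python3 -c "
from h import *
print(delta([401.8,253.6,55],1.669))"
```

```text
clock: 49.02
eef_pos: [402.7, 252.5, 60.5]
tool_rot: [3.142, -0.004, 1.67]
force: [0.4, 0.2, 0.2]
width: 51.3
[array([ 0.04, -0.03,  0.18]), array([ 0.  , -0.03,  0.01])]
```

```bash
python3 -m crank '[[[0.04,-0.03,0.15,0,0,0],[0,0,0.05,0,0,0],[0,0,0,0,0,0],[0,0,0,0,0,0]]]'
python3 -m crank '[[[0,0,0,0,0,0],[0,0,0,0,0,0],[0,0,0,0,0,0],[0,0,0,0,0,0],[0,0,0,0,0,0],[0,0,0,0,0,0]]]' 1
python3 -m crank '[[[0,0,-0.2,0,0,0],[0,0,-0.4,0,0,0],[0,0,-0.5,0,0,0],[0,0,-0.7,0,0,0],[0,0,-0.8,0,0,0],[0,0,-0.8,0,0,0],[0,0,-0.6,0,0,0],[0,0,-0.3,0,0,0],[0,0,0,0,0,0],[0,0,0,0,0,0]]]'
python3 -c "
from h import *
print(delta([537.4,21.8,85],1.469))"
```

```text
clock: 49.35
eef_pos: [402.5, 254.4, 55.4]
tool_rot: [3.139, -0.005, 1.669]
force: [-0.4, -0.2, 0.6]
width: 51.3
clock: 49.85
eef_pos: [402.8, 254.7, 56.3]
tool_rot: [3.138, -0.006, 1.67]
force: [1.1, -0.5, -0.5]
width: 20.9
clock: 50.68
eef_pos: [401.4, 253.1, 193.4]
tool_rot: [3.139, -0.004, 1.67]
force: [-0.1, 0.8, -0.8]
width: 20.7
[array([-8.14,  3.74,  3.59]), array([ 0.02, -0.04,  1.92])]
```

```bash
python3 -m crank '[[[-0.5,0.2,0,0,0,0],[-0.8,0.4,0,0,0,0],[-0.9,0.4,0,0,0,0],[-0.9,0.4,0,0,0,0],[-0.9,0.4,0,0,0,0],[-0.9,0.4,0,0,0,0],[-0.9,0.4,0,0,0,0.3],[-0.9,0.4,0,0,0,0.5],[-0.6,0.2,0,0,0,0.5],[-0.3,0.1,0,0,0,0.5],[0,0,0,0,0,0],[0,0,0,0,0,0]]]'
python3 -c "
from h import *
print(delta([537.4,21.8,85],1.469))"
```

```text
clock: 51.68
eef_pos: [517.6, 25.8, 181.2]
tool_rot: [-3.125, -0.001, 1.48]
force: [0.3, 0.8, 0.1]
width: 20.8
[array([-0.08,  0.72,  3.19]), array([-0.16, -0.01,  0.1 ])]
```

```bash
python3 -m crank '[[[-0.05,0.4,0,-0.16,0,0.1],[0,0.35,0,0,0,0],[0,0,0,0,0,0],[0,0,0.4,0,0,0],[0,0,0.6,0,0,0],[0,0,0.6,0,0,0],[0,0,0.4,0,0,0],[0,0,0.2,0,0,0],[0,0,0,0,0,0],[0,0,0,0,0,0]]]'
python3 -c "
from h import *
print(delta([537.4,21.8,85],1.469))"
```

```text
clock: 52.52
eef_pos: [543.7, 36.1, 113.6]
tool_rot: [3.136, -0.008, 1.491]
force: [0.9, 0.0, -0.9]
width: 21.1
[array([-0.5 , -0.18,  0.95]), array([ 0.05, -0.08,  0.21])]
```

```bash
python3 -m crank '[[[-0.4,-0.15,0,0.05,-0.08,0.2],[-0.1,0,0,0,0,0],[0,0,0,0,0,0],[0,0,0.3,0,0,0],[0,0,0.3,0,0,0],[0,0,0.2,0,0,0],[0,0,0,0,0,0],[0,0,0,0,0,0]]]'
python3 -c "
from h import *
print(delta([537.4,21.8,80],1.469))"
```

```text
clock: 53.18
eef_pos: [539.5, 20.0, 90.0]
tool_rot: [3.137, -0.0, 1.467]
force: [0.1, 0.0, 0.3]
width: 20.8
[array([ 0.05, -0.08,  0.33]), array([ 0.05, -0.  , -0.02])]
```

```bash
python3 -m crank '[[[0.09,-0.08,0.1,0.05,0,0],[0,0,0.1,0,0,0],[0,0,0,0,0,0],[0,0,0,0,0,0]]]'
python3 -c "
from h import *
print(delta([537.4,22.8,77],1.469))"
```

```text
clock: 53.52
eef_pos: [537.0, 23.8, 82.9]
tool_rot: [-3.14, -0.0, 1.468]
force: [0.4, -0.6, -0.3]
width: 20.8
[array([-0.03,  0.02,  0.2 ]), array([-0.02, -0.  , -0.01])]
```

```bash
python3 -m crank '[[[-0.03,0.02,0.1,-0.02,0,0],[0,0,0.1,0,0,0],[0,0,0.08,0,0,0],[0,0,0.05,0,0,0]]]'
python3 -m crank '[[[0,0,0.08,0,0,0],[0,0,0.08,0,0,0],[0,0,0,0,0,0]]]'
```

```text
clock: 53.85
eef_pos: [538.2, 22.9, 72.7]
tool_rot: [3.139, -0.001, 1.468]
force: [-0.0, -0.0, -0.7]
width: 20.8
clock: 54.1
eef_pos: [538.1, 22.8, 67.1]
tool_rot: [3.14, -0.001, 1.468]
force: [0.1, -0.0, -0.9]
width: 20.9
```

It's below the plate level with no force, so the pin is in the hole. I'll push it down.

```bash
python3 -m crank '[[[0,0,0.1,0,0,0],[0,0,0.1,0,0,0],[0,0,0.08,0,0,0],[0,0,0.05,0,0,0],[0,0,0,0,0,0]]]'
python3 -m crank '[[[0,0,0.06,0,0,0],[0,0,0.06,0,0,0],[0,0,0.06,0,0,0]]]'
```

```text
clock: 54.52
eef_pos: [538.3, 22.8, 56.1]
tool_rot: [3.14, -0.001, 1.468]
force: [-0.6, 0.7, 1.0]
width: 21.1
clock: 54.77
eef_pos: [538.4, 22.9, 55.9]
tool_rot: [3.138, 0.001, 1.468]
force: [-3.4, 0.5, 17.5]
width: 21.0
```

```bash
python3 -m crank '[[[0,0,0,0,0,0],[0,0,0,0,0,0],[0,0,0,0,0,0],[0,0,-0.1,0,0,0],[0,0,-0.3,0,0,0],[0,0,-0.5,0,0,0],[0,0,-0.8,0,0,0],[0,0,-0.8,0,0,0],[0,0,-0.6,0,0,0],[0,0,-0.3,0,0,0],[0,0,0,0,0,0],[0,0,0,0,0,0]]]' 0.15
python3 -c "
from h import *
print(delta([395,323,150],1.669))"
```

```text
clock: 55.77
eef_pos: [537.7, 23.1, 165.1]
tool_rot: [3.139, 0.001, 1.468]
force: [-1.1, 0.1, -0.4]
width: 36.0
[array([ 9.46, -5.76,  0.48]), array([ 0.03,  0.01, -1.92])]
```

```bash
python3 -m crank '[[[0.5,-0.4,0,0,0,0],[0.8,-0.5,0,0,0,0],[0.9,-0.6,0,0,0,-0.3],[0.9,-0.6,0,0,0,-0.3],[0.9,-0.6,0,0,0,-0.3],[0.9,-0.6,0,0,0,-0.3],[0.9,-0.6,0,0,0,-0.3],[0.9,-0.6,0,0,0,-0.3],[0.7,-0.3,0,0,0,0],[0.3,0,0,0,0,0],[0,0,0,0,0,0],[0,0,0,0,0,0]]]' -0.2
python3 pins.py w14; python3 -c "
from h import *
print(delta([395,323,55],1.669))"
```

```text
clock: 56.77
eef_pos: [389.3, 261.7, 151.7]
tool_rot: [-3.127, 0.01, 1.66]
force: [-0.2, -0.2, -0.0]
width: 51.0
A 0
B 1866 [394.9 323.6  83.5] [395.  323.3] [21.7 21.8] 6.7
  [array([2.07, 0.4 , 3.2 ]), array([-0.14,  0.09, -0.11])]
[array([2.06, 0.4 , 3.2 ]), array([-0.14,  0.09, -0.1 ])]
```

```bash
python3 -m crank '[[[0.5,0.15,0,-0.14,0.09,-0.1],[0.6,0.15,0,0,0,0],[0.6,0.1,0,0,0,0],[0.4,0,0,0,0,0],[0.1,0,0,0,0,0],[0,0,0,0,0,0],[0,0,0.4,0,0,0],[0,0,0.5,0,0,0],[0,0,0.3,0,0,0],[0,0,0,0,0,0],[0,0,0,0,0,0]]]'
python3 -c "
from h import *
print(delta([395,323.3,55],1.669))"
```

```text
clock: 57.73
eef_pos: [404.1, 321.3, 113.2]
tool_rot: [3.136, 0.004, 1.651]
force: [-0.6, -0.7, 0.0]
width: 51.1
[array([ 0.1 , -0.31,  1.94]), array([ 0.05,  0.04, -0.17])]
```

```bash
python3 -m crank '[[[0.1,-0.3,0,0.05,0.04,-0.15],[0,0,0.2,0,0,0],[0,0,0.4,0,0,0],[0,0,0.4,0,0,0],[0,0,0.2,0,0,0],[0,0,0,0,0,0],[0,0,0,0,0,0]]]'
python3 -c "
from h import *
print(delta([395,323.3,55],1.669))"
```

```text
clock: 58.32
eef_pos: [394.6, 324.2, 78.1]
tool_rot: [3.139, -0.003, 1.668]
force: [-0.7, 0.1, 0.2]
width: 51.6
[array([-0.03,  0.01,  0.77]), array([ 0.03, -0.03, -0.01])]
```

```bash
python3 -m crank '[[[-0.03,0.01,0.2,0.03,-0.03,0],[0,0,0.3,0,0,0],[0,0,0.2,0,0,0],[0,0,0.05,0,0,0],[0,0,0,0,0,0],[0,0,0,0,0,0]]]'
python3 -m crank '[[[0,0,0,0,0,0],[0,0,0,0,0,0],[0,0,0,0,0,0],[0,0,0,0,0,0],[0,0,0,0,0,0],[0,0,0,0,0,0]]]' 1
python3 -m crank '[[[0,0,-0.2,0,0,0],[0,0,-0.4,0,0,0],[0,0,-0.5,0,0,0],[0,0,-0.7,0,0,0],[0,0,-0.8,0,0,0],[0,0,-0.8,0,0,0],[0,0,-0.8,0,0,0],[0,0,-0.3,0,0,0],[0,0,0,0,0,0],[0,0,0,0,0,0]]]'
python3 -c "
from h import *
print(delta([647.2,7,85],1.469))"
```

```text
clock: 58.82
eef_pos: [395.8, 323.9, 54.4]
tool_rot: [3.14, -0.001, 1.668]
force: [-0.1, -1.1, 0.3]
width: 51.2
clock: 59.32
eef_pos: [396.0, 324.2, 55.1]
tool_rot: [3.14, -0.002, 1.668]
force: [-0.4, 0.1, -1.3]
width: 21.0
clock: 60.15
eef_pos: [394.8, 323.1, 199.0]
tool_rot: [3.14, -0.001, 1.669]
force: [-0.2, -0.4, -0.6]
width: 21.2
[array([-11.31,   7.34,   3.8 ]), array([ 0.01, -0.01,  1.91])]
```

```bash
python3 -m crank '[[[-0.5,0.3,0,0,0,0],[-0.8,0.5,0,0,0,0],[-0.9,0.6,0,0,0,0],[-0.9,0.6,0,0,0,0],[-0.9,0.6,0,0,0,0],[-0.9,0.6,0,0,0,0],[-0.9,0.6,0,0,0,0],[-0.9,0.6,0,0,0,0],[-0.9,0.6,0,0,0,0],[-0.9,0.6,0,0,0,0],[-0.8,0.6,0,0,0,0.4],[-0.7,0.5,0,0,0,0.4]]]'
python3 -m crank '[[[-0.6,0.4,0,0,0,0.4],[-0.4,0.3,0,0,0,0.4],[-0.1,0.1,0,0,0,0.2],[0,0,0,0,0,0],[0,0,0,0,0,0]]]'
python3 -c "
from h import *
print(delta([647.2,7.4,85],1.469))"
```

```text
clock: 61.15
eef_pos: [622.8, 38.2, 183.6]
tool_rot: [-3.119, 0.001, 1.602]
force: [-0.4, -0.5, -1.3]
width: 20.8
clock: 61.57
eef_pos: [647.1, -5.2, 174.7]
tool_rot: [-3.11, 0.009, 1.481]
force: [-0.7, -0.4, -0.6]
width: 20.8
[array([0.45, 0.06, 2.99]), array([-0.3 ,  0.09,  0.11])]
```

```bash
python3 -m crank '[[[0.4,0.05,0,-0.3,0.09,0.1],[0,0,0,0,0,0],[0,0,0.4,0,0,0],[0,0,0.6,0,0,0],[0,0,0.6,0,0,0],[0,0,0.3,0,0,0],[0,0,0.1,0,0,0],[0,0,0,0,0,0],[0,0,0,0,0,0]]]'
python3 -c "
from h import *
print(delta([647.2,7.4,85],1.469))"
```

```text
clock: 62.32
eef_pos: [644.2, 18.1, 113.0]
tool_rot: [-3.134, -0.004, 1.491]
force: [0.4, 0.5, -0.6]
width: 20.8
[array([-0.35,  0.13,  0.93]), array([-0.07, -0.04,  0.21])]
```

```bash
python3 -m crank '[[[-0.3,0.12,0,-0.07,-0.04,0.2],[-0.05,0,0,0,0,0],[0,0,0,0,0,0],[0,0,0.3,0,0,0],[0,0,0.3,0,0,0],[0,0,0.2,0,0,0],[0,0,0,0,0,0],[0,0,0,0,0,0]]]'
python3 -c "
from h import *
print(delta([647.2,7.4,80],1.469))"
```

```text
clock: 62.98
eef_pos: [649.4, 5.4, 89.7]
tool_rot: [3.135, 0.0, 1.467]
force: [0.6, -0.6, -0.4]
width: 21.3
[array([ 0.06, -0.08,  0.32]), array([ 0.06,  0.  , -0.02])]
```

```bash
python3 -m crank '[[[0.05,-0.08,0.1,0.05,0,0],[0,0,0.1,0,0,0],[0,0,0,0,0,0],[0,0,0,0,0,0]]]'
python3 -m crank '[[[-0.01,0,0.1,0,0,0],[0,0,0.08,0,0,0],[0,0,0.05,0,0,0]]]'
python3 -m crank '[[[0,0,0.06,0,0,0],[0,0,0.06,0,0,0],[0,0,0.03,0,0,0]]]'
python3 -c "
from h import *
print(delta([647.2,7.4,75],1.469))"
```

```text
clock: 63.32
eef_pos: [646.6, 7.9, 82.6]
tool_rot: [-3.141, 0.0, 1.468]
force: [0.8, 0.0, -0.7]
width: 20.9
clock: 63.57
eef_pos: [647.2, 7.8, 75.8]
tool_rot: [3.141, -0.0, 1.468]
force: [0.3, -0.5, -0.4]
width: 20.9
clock: 63.82
eef_pos: [647.2, 7.6, 70.7]
tool_rot: [3.141, 0.0, 1.468]
force: [0.5, -0.7, -1.5]
width: 21.4
[array([-0.01,  0.  , -0.14]), array([ 0.01,  0.  , -0.01])]
```

Already 4 mm below the plate with no force, so this pin is in its hole too.

```bash
python3 -m crank '[[[0,0,0.1,0,0,0],[0,0,0.12,0,0,0],[0,0,0.12,0,0,0],[0,0,0.08,0,0,0],[0,0,0.03,0,0,0]]]'
python3 -m crank '[[[0,0,0.06,0,0,0],[0,0,0.06,0,0,0],[0,0,0.06,0,0,0]]]'
```

```text
clock: 64.23
eef_pos: [647.2, 7.6, 55.7]
tool_rot: [3.141, 0.0, 1.468]
force: [0.1, 0.0, -0.6]
width: 21.2
clock: 64.48
eef_pos: [647.5, 7.7, 54.6]
tool_rot: [3.141, 0.001, 1.468]
force: [-3.7, -0.3, 12.4]
width: 21.2
```

```bash
python3 -m crank '[[[0,0,0,0,0,0],[0,0,0,0,0,0],[0,0,0,0,0,0],[0,0,-0.1,0,0,0],[0,0,-0.3,0,0,0],[0,0,-0.5,0,0,0],[0,0,-0.8,0,0,0],[0,0,-0.8,0,0,0],[0,0,-0.6,0,0,0],[-0.5,0,-0.3,0,0,0],[-0.6,0,0,0,0,0],[-0.3,0,0,0,0,0]]]' 0.15
python3 -m crank '[[[0,0.5,0,0,0,0],[0,0.6,0,0,0,0],[0,0.6,0,0,0,0],[-0.3,0.3,0,0,0,0],[0,0,0,0,0,0],[0,0,0,0,0,0]]]'
python3 - <<'E'
from h import *
p=ctrl.get_image("wrist");save(p,"w15");W=cloud(p);P=W.reshape(-1,3)
a=-0.102;R=np.array([[np.cos(a),-np.sin(a)],[np.sin(a),np.cos(a)]]);o=np.array([593.4,38.1]);L=(P[:,:2]-o)@R
for n,x in(("L",-54),("R",56),("handle",0)):
    m=(abs(L[:,0]-x)<18)&(L[:,1]>-60)&(L[:,1]<14)&(P[:,2]>70)&(P[:,2]<95)
    if m.sum()>10: rc=cv2.minAreaRect(L[m].astype(np.float32));print(n,m.sum(),np.median(P[m,2]).round(1),np.round(rc[0],1),np.round(rc[1],1),'y',L[m][:,1].min().round(1))
s=ctrl.get_image("scene");i=s["color"][120:400,90:530];cv2.imwrite("pics/s15.png",cv2.resize(i,(800,509),interpolation=cv2.INTER_CUBIC)[:,:,::-1])
E
```

```text
clock: 65.48
eef_pos: [643.9, -30.6, 165.4]
tool_rot: [3.139, -0.002, 1.474]
force: [-0.4, -0.5, 0.3]
width: 36.4
clock: 65.98
eef_pos: [703.1, -49.9, 167.1]
tool_rot: [3.14, -0.001, 1.468]
force: [-0.0, 0.7, -0.0]
width: 36.6
L 1909 83.2 [-53.1 -21.6] [22.5 23. ] y -33.2
R 1720 83.5 [ 55.9 -25.3] [21.3 22.6] y -35.9
handle 2140 79.3 [  1.3 -19.6] [44.7 13.1] y -42.0
```

View pics/w15.png

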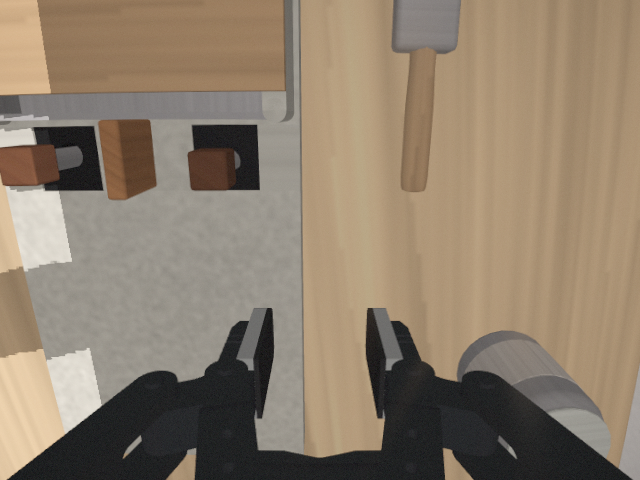

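View pics/s15.png

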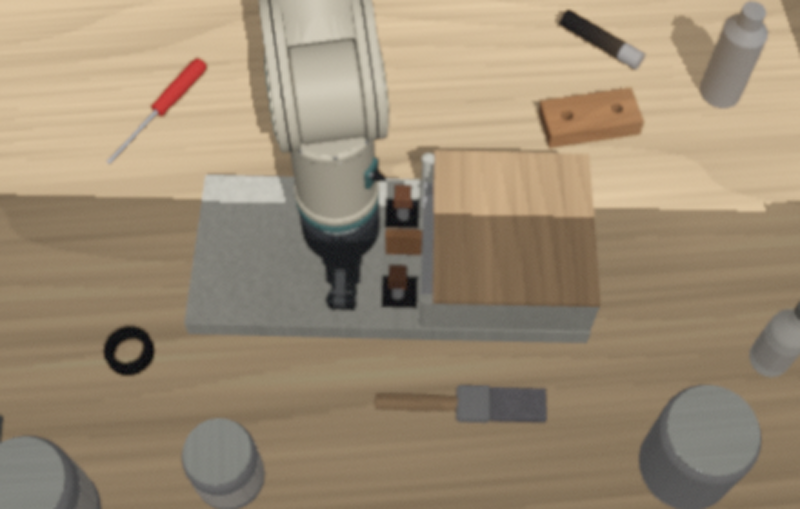

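Both pin heads show at (30,163) and (212,168), with tops at 83.2 and 83.5 mm (84 expected). The tray is home, the bystanders haven't moved, and the gripper is clear.

```bash
python3 -c "
from h import *
print(ctrl.finish_job())"
```

```text
the job is handed in; nothing more can be done
None
```

I put all four supplies (carton, tape measure, jar, tin) in the tray and slid it home by its handle. I then planted both stop pins, one in each hole, and handed the job in at about 66 s of robot time.

- **Tray:** the handle's outer end lies at unit y = -42 mm, as it should with the tray home, and the tray met the back stop within 1 mm of the predicted spot. While I pressed it against the stop the gripper tilted about 2°; I corrected that before letting go.
- **Pins:** both stand upright. Each went in without any searching, because the holes showed faintly in the enhanced wrist pictures. Pressed down, each met the hole floor with 12–17 N at about the height it had in the rack. The head tops read 83.2 and 83.5 mm against 84 mm expected.
- **Bystanders:** in the last scene picture the screwdriver, tape roll, torch, brush and spray can are where they started.
- **Not checked:** the supplies cannot be seen under the roof. I last saw all four upright in the tray just before the slide.

No checks failed. I saw no sign that any supply had been knocked aside during the run.

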